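# Stack the lunch tins on the warmer and set its wheel

## Task

Turn the warmer's wheel until the pointer on its far rim stands at the round off stud and, with it off, take the steel cover off the hot plate and stack every flat lunch tin there in one square pile, right way up, one tin on top of the other within the engraved outline, with the cover laid squarely on top the same way round. Only when the covered pile is finished, turn the wheel so that its pointer stands at the setting clip on the drum. Do not disturb the tiffin carrier, jar and ladle.

Things in the scene. Friction and masses are not known exactly. Their poses are not given: they have to be found in the camera images.
- warmer: low electric tin warmer, fixed, 190 deep (its x, away from the robot) by 295 wide (its y); hot plate of 170 by 115 on its left (its +y side) with its top 42 above the counter; control drum of 100 diameter on its right (-y); origin on the counter, 60 to the right of the hot plate's centre
- pile_spot (a point): centre of the hot plate's top, 42 above the counter, middle of the engraved tin outline (long side along the warmer's x); the pile belongs here
- wheel (a joint): black wheel of 104 diameter on top of the control drum, vertical axis; rad, counter-clockwise from above is positive, 0 when the pointer points straight away along the warmer's x; turns freely from -1.7 to 1.7 with light friction (0.06 N m) and stays where it is left
- wheel_grip (a point): a point on the wheel's axis at the height to grip: 35 above the drum's top, 7 below the top of the steel grip bar. The bar is 78 long, 14 thick and stands 30 above the wheel disc, across the wheel in line with the pointer; disc top 23 below this point; this frame turns with the wheel, its x points to the pointer
- pointer (a point): steel pointer tooth hanging down over the wheel's far rim, 57 from the wheel's axis, in front of the drum's side; 7 wide
- off_mark (a point): round white stud of 15 diameter on the far side of the drum, 57 from the axis and 1.0 rad counter-clockwise from straight away: the off mark
- set_mark (a point): upright steel clip 12 wide and 24 high on the far side of the drum, 57 from the axis, at an angle that differs from start to start: the wanted setting
- board: fixed dark wooden board 300 (x) by 250 (y) by 12 high; origin at the centre of its underside
- trivet: fixed mustard yellow silicone trivet 130 (x) by 100 (y) by 8 high, free for putting the cover down; origin at the centre of its underside
- cover: flat steel cover plate 124 long (its x) by 84 wide (its y) by 5 thick, with an upright black grip bar on top in the middle, 54 long (along x), 14 thick, reaching 34 above the underside, 0.28 kg; origin at the centre of its underside; starts on the hot plate
- tin_a: closed flat rectangular steel lunch tin, solid, 100 long (its x) by 66 wide (its y) by 25 high, about 0.2 kg, plain flat top and underside, a small clip at the middle of each short end; origin at the centre of its underside, z up. All tins are alike; two to four are present, starting on the wooden board
- tin_b: closed flat rectangular steel lunch tin, solid, 100 long (its x) by 66 wide (its y) by 25 high, about 0.2 kg, plain flat top and underside, a small clip at the middle of each short end; origin at the centre of its underside, z up. All tins are alike; two to four are present, starting on the wooden board
- tin_c: closed flat rectangular steel lunch tin, solid, 100 long (its x) by 66 wide (its y) by 25 high, about 0.2 kg, plain flat top and underside, a small clip at the middle of each short end; origin at the centre of its underside, z up. All tins are alike; two to four are present, starting on the wooden board
- tin_d: closed flat rectangular steel lunch tin, solid, 100 long (its x) by 66 wide (its y) by 25 high, about 0.2 kg, plain flat top and underside, a small clip at the middle of each short end; origin at the centre of its underside, z up. All tins are alike; two to four are present, starting on the wooden board
- tiffin: round steel tiffin carrier, two tiers, 112 diameter, 145 high, stands beside the work; origin at the centre of its underside; leave alone
- jar: clear plastic jar, 90 diameter, 140 high; origin at the centre of its underside; leave alone
- ladle: steel ladle lying on the counter, 280 long; origin under its bowl; leave alone

How it is judged:
By the outcome, as a careful person would: the job done as asked, in the order asked, and still so for the second after the job is handed in, with the robot touching nothing.
Of tin_a, tin_b, tin_c, tin_d only 2 to 4 are there at a start; the rules pass over those that are not, and their reading is None.
At some moment in a run one of cover may be knocked a few centimetres aside while the robot is not near it.
Once in a run the grip may slacken for a moment while it holds something.
It also fails if it takes over 210 s, if anything falls off the work surface, if the arm or the gripper's body presses on something with over 40 N, if the wrist force passes 120 N, or if a joint passes its speed limit or range.

## Robot

A 6-joint arm with a two-finger parallel gripper is mounted at the origin on the work surface. World frame = base frame: x ahead of the robot, y to its left, z up, the work surface at z = 0. Lengths are in m, angles in degrees, forces in N, time in s.
With the tool pointing down it reaches from about 0.375 to 0.9 m from the base axis. Payload 3.1 kg.
Tool frame: the origin (TCP) lies on the centre line of the jaws, within the pads' length; the fingertips stand 17 mm ahead of it and the grasp point (between the pads) lies 2 mm behind it; z points along the fingers, y is the line along which they close (so a half turn about z gives the same grasp; the last joint's range is limited). The gripper opens to 87 mm and grips with 3 to 60 N. Pads are 19 mm wide; open, the fingers measure 117 mm over their backs; the gripper's body (75 mm by 190 mm) begins 51 mm behind the grasp point.
Start: joints at [62.71, 30.224, 82.088, -0, 67.689, -10.227], TCP at [0.183, 0.597, 0.24] pointing down, gripper open.
Joint ranges: [-176.69, 176.69], [-43.24, 126.21], [12.49, 139.97], [-82, 262], [0, 151.66], [-163.58, 163.58]. Speed limits (degrees/s): [159.86, 159.86, 180, 180, 180, 180].

## Interface

Orientations are given as a 3x3 rotation matrix whose columns are the frame's x, y, z axes.
In Python, from rig import bot, imaging, finder gives the robot as it stands. The module is installed in compiled form; this text tells all that it offers.
- The arm moves only by the tool play_rows, never from a script. Its argument "motion" is a list that holds one entry, the list of rows, each a list of 6 numbers: the shift along the tool's x, y, z in m, then the turn, a rotation vector about the tool's x, y, z in degrees. In form: [[[dx, dy, dz, wx, wy, wz], ...]]. A call has 1 to 8 rows; each row is the pose to reach, as a shift and turn from the pose commanded when the call began, along the tool's axes at that moment; what a row does not reach only later rows make up. A row lasts 1/12 s, in which the tool goes at most 41.7 mm and 7.16 degrees, less where a joint would pass 70% of its speed; a pose out of reach is approached as far as the arm can. A call with a gripper value outside its range is refused whole. "fingers" is the finger opening in m, from 0 to 0.087, set as the call begins (left out, the last holds). The fingers move at their own pace and stop on an object; the grip force is fixed at half the most. Time passes only in rows, so rows that repeat a pose let the fingers close. It gives the time, the measured TCP pose, the force, the opening and the grip force at its end, in the units of the state.
- bot.read_state(): the state, without advancing time (a new reading comes with each control period).
- imaging.capture(name): name is "scene" or "top" or "wrist"; returns a dict with "frame" (480x640x3 uint8, red, green, blue), "camera_matrix" (3x3 intrinsics, pixels), "k1" (the pictures are not rectified: a ray, as slopes to the right and down, at radius r is drawn at 1 + k1 r^2 times it, then the intrinsics apply), "R" (3x3) and "t" (3): a world point X has camera coordinates R X + t. Camera axes: x right, y down, z forward; pixel columns grow to the right and rows downward; lengths in m; the calibration is good to about 2 mm. A picture is of the moment at which its call begins. There is no depth.
- bot.hand_in(): hands the job in; it is judged then, once.
Trained networks look in the newest picture that a camera, given by its name, has taken for a name from the list of things; names that differ only in an ending like _2 or _b are one class to them, and where a whole thing is asked for, a point or a joint stands for the part that bears it (a point fixed in the world has none). Each returns a list of dicts, best first, with "confidence" (0 to 1); they miss things now and then, are a little off and sometimes report something else, mostly with a low value. They report only what shows in the picture. A call takes as long as a camera call.
- finder.recognise(camera, name): "at" ([x, y, z] in m, in world coordinates, good to about 4 mm: the middle of the surface that is visible of it).
- finder.outline_of(camera, name): "pixels" (480x640 bool, what is visible of it).
The state is a dict: "time_s": time; "joint_positions": joint angles; "qvel": joint speeds; "tau": joint torques, N m; "position": TCP position; "tcp_rot": TCP orientation; "force": force on the tool from outside, world axes, zero at the start; "moment": the same for the moment, N m; "opening": opening from 0.0 (shut) to 1.0 (fully open); "grasp_force": force on a finger pad.
Only numpy, scipy, OpenCV 4.12 (cv2) and the standard library are available. Lean on these libraries where they do the work, as an engineer would, in place of code of your own. Each camera call takes 0.05 s, during which the arm holds its last target. There are 200 camera calls.

## Working session

There is one attempt and no reset: what is moved stays moved. The work goes in short steps, Python scripts to look and compute and a tool call to move; the robot and the scene stay as the last step left them, time stands still between calls to the robot, and variables do not carry over. Pictures are saved under pics/ and viewed, at most 14 in all, crops included, and the job is handed in when it is done.

Besides the shell and the picture viewer there is one more tool, called after ">>>" as name(argument=value, ...), one argument or row to a line, values as JSON. play_rows: Moves the arm, as the interface text tells. Its arguments: {"type":"object","properties":{"motion":{"type":"array"},"fingers":{"type":"number"}},"required":["motion"]}

```bash
mkdir -p pics
python3 - <<'E'
from rig import bot, imaging, finder
import cv2,numpy as np
s=bot.read_state();print(s['time_s'],s['position'],s['tcp_rot'])
for c in ['top','scene']:
    d=imaging.capture(c);cv2.imwrite(f'pics/{c}0.png',d['frame'][:,:,::-1]);print(c,d['k1'],np.round(d['t'],3).tolist(),np.round(d['R'],3).tolist(),d['camera_matrix'].tolist())
    for n in ['warmer','wheel','pointer','off_mark','set_mark','board','trivet','cover','tin_a','tiffin','jar','ladle']:
        print(n,[(np.round(r['at'],3).tolist(),round(r['confidence'],2)) for r in finder.recognise(c,n)])
E
```

```text
0.0 [0.18303423 0.59688649 0.23856225] [[-9.55985646e-01  2.93411774e-01 -9.87543354e-04]
 [ 2.93413186e-01  9.55983811e-01 -1.91196400e-03]
 [ 3.83082708e-04 -2.11756839e-03 -9.99997685e-01]]
top 0.018964040672068326 [0.108, 0.617, 1.388] [[-0.016, -1.0, 0.02], [-0.99, 0.013, -0.141], [0.14, -0.022, -0.99]] [[599.8023642222719, 0.0, 328.6802577725714], [0.0, 599.8023642222719, 237.54433976018268], [0.0, 0.0, 1.0]]
warmer [([0.492, -0.28, 0.038], 0.83)]
wheel [([0.514, -0.34, 0.098], 0.84)]
pointer [([0.516, -0.338, 0.099], 0.91)]
off_mark [([0.492, -0.28, 0.04], 0.89)]
set_mark []
board [([0.517, 0.172, 0.012], 0.75), ([0.518, -0.341, 0.101], 0.6), ([0.425, 0.557, 0.12], 0.31)]
trivet [([0.516, 0.365, 0.013], 0.58)]
cover [([0.536, -0.167, 0.048], 0.66)]
tin_a [([0.622, 0.213, 0.04], 0.95), ([0.609, 0.079, 0.036], 0.83), ([0.762, -0.027, 0.142], 0.7), ([0.514, -0.343, 0.103], 0.42)]
tiffin [([0.424, 0.558, 0.117], 0.9)]
jar [([0.761, -0.029, 0.141], 0.71)]
ladle [([0.776, -0.211, 0.016], 0.73), ([0.425, 0.557, 0.118], 0.57), ([0.49, -0.283, 0.042], 0.28)]
scene -0.1553067148625201 [
[... 158 characters left out ...]
640638305, 247.59778823362592], [0.0, 0.0, 1.0]]
warmer [([0.525, 0.368, 0.005], 0.71), ([0.527, -0.272, 0.038], 0.67)]
wheel [([0.529, -0.337, 0.1], 0.79)]
pointer [([0.527, -0.336, 0.101], 0.97)]
off_mark [([0.523, -0.274, 0.043], 0.9)]
set_mark []
board [([0.534, 0.181, 0.012], 0.71), ([0.475, 0.108, 0.037], 0.4)]
trivet [([0.526, 0.37, 0.006], 0.64), ([0.455, 0.571, 0.108], 0.29)]
cover [([0.535, -0.172, 0.048], 0.87)]
tin_a [([0.632, 0.213, 0.034], 0.97), ([0.62, 0.083, 0.036], 0.9), ([0.476, 0.108, 0.039], 0.87), ([0.533, 0.18, 0.011], 0.65)]
tiffin [([0.476, 0.108, 0.036], 0.73), ([0.455, 0.569, 0.107], 0.66)]
jar [([0.789, -0.015, 0.112], 0.64)]
ladle [([0.777, -0.213, 0.014], 0.83)]
```

View pics/top0.png

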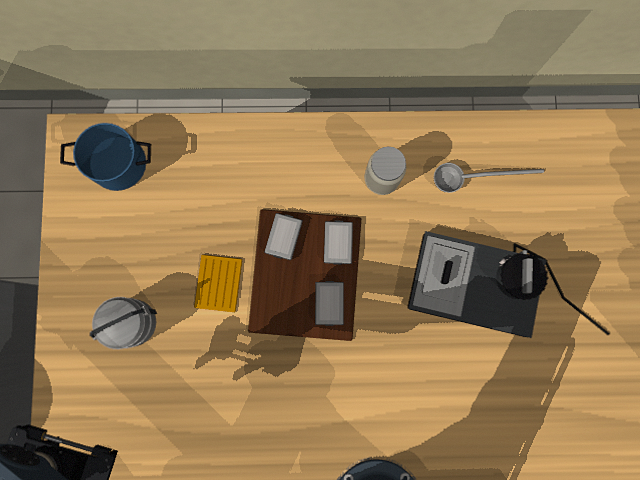

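View pics/scene0.png

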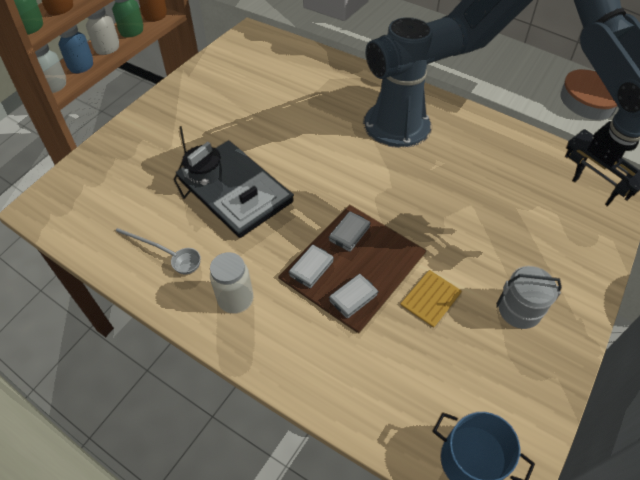

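Top view: three tins at about (284,236), (338,242) and (329,303) on the board, the cover at (447,272), the wheel at (522,275) and the trivet at (219,282). A thin bent black rod runs near the wheel, from (515,245) to (608,333). I'll zoom in on it and set up helpers.

```bash
cat > h.py <<'E'
from rig import bot, imaging, finder
import cv2,numpy as np
from scipy.spatial.transform import Rotation as Ro
from scipy.optimize import least_squares
def und(d,px):
    K=d['camera_matrix'];dc=np.array([d['k1'],0,0,0,0.])
    return cv2.undistortPoints(np.array(px,float).reshape(-1,1,2),K,dc).reshape(-1,2)
def world(d,px,z):
    n=und(d,px);R=np.array(d['R']);t=np.array(d['t']);c=-R.T@t
    r=np.c_[n,np.ones(len(n))]@R
    return c+r*((z-c[2])/r[:,2])[:,None]
def proj(d,X):
    return cv2.projectPoints(np.array(X,float).reshape(-1,1,3),cv2.Rodrigues(np.array(d['R']))[0],np.array(d['t'],float),d['camera_matrix'],np.array([d['k1'],0,0,0,0.]))[0].reshape(-1,2)
def rect(d,mask,z):
    c=max(cv2.findContours(mask.astype(np.uint8),cv2.RETR_EXTERNAL,cv2.CHAIN_APPROX_NONE)[0],key=cv2.contourArea).reshape(-1,2)
    w=world(d,c,z)[:,:2]
    (cx,cy),(a,b),an=cv2.minAreaRect((w*1000).astype(np.float32))
    if a<b: a,b,an=b,a,an+90
    return cx/1000,cy/1000,a,b,(an+90)%180-90   # long side angle deg
def move(p,yaw=None,axis=None):
    """tool-frame shift and z-turn from the measured pose to TCP p, tool y along world yaw(deg), pointing down"""
    s=bot.read_state();R=np.array(s['tcp_rot']);d=R.T@(np.array(p)-s['position'])
    w=np.zeros(3)
    if yaw is not None:
        y=np.radians(yaw);best=None
        for k in (0,180):
            yy=np.array([np.cos(y+np.radians(k)),np.sin(y+np.radians(k)),0]);zz=np.array([0,0,-1.])
            G=np.c_[np.cross(yy,zz),yy,zz];v=Ro.from_matrix(R.T@G).as_rotvec(degrees=True)
            if best is None or abs(v[2])<abs(best[2]): best=v
        w=best
    print('move',np.round(d,4).tolist(),np.round(w,2).tolist(),'j6',round(s['joint_positions'][5],1))
E
python3 - <<'E'
from h import *
a=imaging.capture('top');b=imaging.capture('scene')
A=cv2.resize(a['frame'][215:345,400:620],(800,473),interpolation=3)[:,:,::-1]
B=cv2.resize(b['frame'][120:250,160:310],(692,600),interpolation=3)[:,:,::-1]
cv2.imwrite('pics/a1.png',A);cv2.imwrite('pics/b1.png',B)
for cam,d in(('top',a),('scene',b)):
  for n,z in(('tin_a',.037),('cover',.047)):
    for r in finder.outline_of(cam,n): print(cam,n,round(r['confidence'],2),r['pixels'].sum(),np.round(rect(d,r['pixels'],z),3))
E
```

```text
top tin_a 0.88 1126 [ 6.07000e-01  7.70000e-02  1.01523e+02  6.47360e+01 -1.23700e+00]
top tin_a 0.81 1197 [ 4.65000e-01  1.01000e-01  1.05517e+02  6.39570e+01 -9.40000e-01]
top tin_a 0.61 1177 [  0.626   0.207 104.082  69.953 -14.921]
top cover 0.56 1823 [  0.531  -0.174 123.026  84.06  -15.21 ]
top cover 0.5 1599 [ 7.83000e-01 -4.00000e-02  1.24738e+02  9.53080e+01 -2.77330e+01]
scene tin_a 0.78 1246 [  0.631   0.214 112.958  75.954 -17.784]
scene tin_a 0.67 1064 [ 6.1500e-01  8.4000e-02  1.1120e+02  7.1773e+01 -2.3000e+00]
scene tin_a 0.55 961 [ 4.71000e-01  1.07000e-01  1.15304e+02  7.22750e+01 -1.59300e+00]
scene cover 0.83 1147 [  0.53   -0.172 126.058  90.968 -15.55 ]
```

View pics/a1.png

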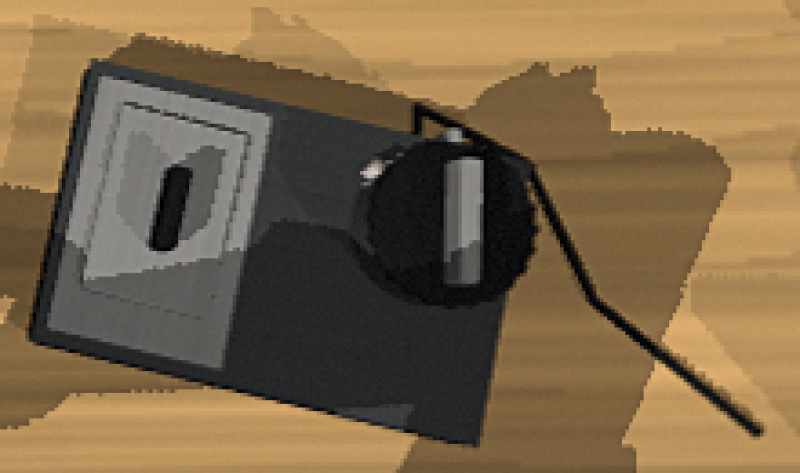

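View pics/b1.png

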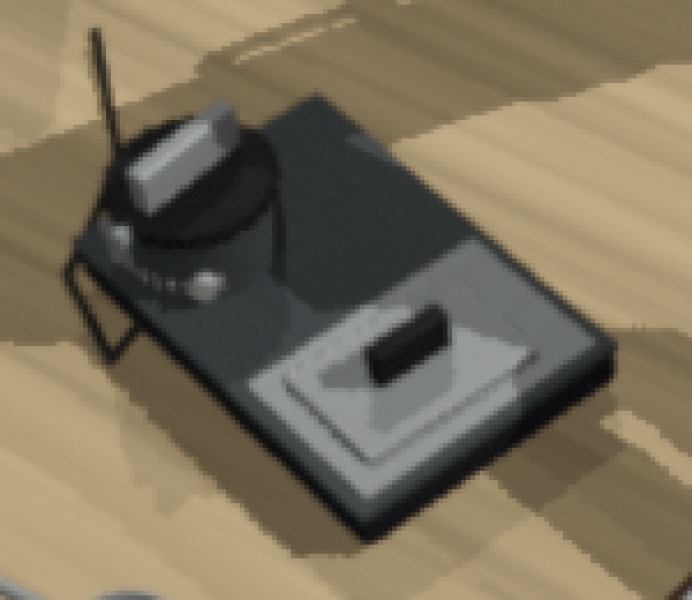

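Top crop: the white off stud is at about (372,170), the grip bar runs from (465,285) to (462,160), and the pointer tooth is near (453,133). The black line is a mains cord lying on the counter. Hot plate corners are about (100,75), (272,118), (225,370) and (47,330). Now moving over the warmer.

>>> play_rows(
  motion=[
    [[-0.03,-0.02,-0.005,0,0,0],[-0.062,-0.042,-0.01,0,0,0],[-0.095,-0.065,-0.02,0,0,0],[-0.128,-0.088,-0.03,0,0,0],[-0.16,-0.11,-0.04,0,0,0],[-0.193,-0.132,-0.04,0,0,0],[-0.226,-0.155,-0.04,0,0,0],[-0.26,-0.178,-0.04,0,0,0]],
  ],
)

```text
time_s: 2.27
position: [0.3805, 0.3496, 0.2801]
tcp_rot: [[-0.956, 0.293, 0.001], [0.293, 0.956, 0.001], [-0.001, 0.001, -1.0]]
force: [0.8, 0.5, 0.5]
opening: 1.003
grasp_force: 0.0
```

>>> play_rows(
  motion=[
    [[-0.03,-0.03,0,0,0,-2],[-0.055,-0.055,0,0,0,-4],[-0.08,-0.08,0,0,0,-6],[-0.105,-0.11,0,0,0,-8],[-0.13,-0.14,0,0,0,-10],[-0.15,-0.175,0,0,0,-12],[-0.165,-0.21,0,0,0,-14],[-0.18,-0.245,0,0,0,-17]],
  ],
)

```text
time_s: 2.93
position: [0.4802, 0.062, 0.2797]
tcp_rot: [[-1.0, -0.001, 0.001], [-0.001, 1.0, -0.0], [-0.001, -0.0, -1.0]]
force: [0.6, 0.9, -0.2]
opening: 0.997
grasp_force: 0.0
```

Run:
```python
from h import *
move([.47,-.33,.28],90)
d=imaging.capture('top')
A=np.array([(100,75),(272,118),(225,370),(47,330)])/3.636+[400,215]
print(np.round(world(d,A,.042),3).tolist())
d=imaging.capture('scene')
A=np.array([(475,238),(613,345),(368,500),(250,383)])/4.613+[160,120]
print(np.round(world(d,A,.042),3).tolist())
d=imaging.capture('wrist');s=bot.read_state()
print(s['position'],d['k1'],d['camera_matrix'][0,0]); R=np.array(d['R']);print((np.array(s['tcp_rot']).T@(-R.T@d['t']-s['position'])).round(3),(np.array(s['tcp_rot']).T@R.T).round(2))
```

```text
move [0.0105, -0.392, -0.0003] [-0.0, 0.04, 0.04] j6 -95.9
[[0.621, -0.138, 0.042], [0.59, -0.25, 0.042], [0.427, -0.212, 0.042], [0.454, -0.097, 0.042]]
[[0.429, -0.2, 0.042], [0.455, -0.081, 0.042], [0.623, -0.131, 0.042], [0.592, -0.242, 0.042]]
[0.4805293  0.06143524 0.27972211] -0.023211052249050373 418.71214690785837
[ 0.073 -0.002 -0.145] [[-0.   -0.96 -0.27]
 [ 1.   -0.   -0.  ]
 [ 0.   -0.27  0.96]]
```

>>> play_rows(
  motion=[
    [[-0.01,-0.03,0,0,0,7],[-0.02,-0.065,0,0,0,14],[-0.03,-0.1,0,0,0,21],[-0.04,-0.135,0,0,0,28],[-0.05,-0.17,0,0,0,35],[-0.06,-0.205,0,0,0,42],[-0.07,-0.24,0,0,0,49],[-0.08,-0.275,0,0,0,56]],
  ],
)

```text
time_s: 3.75
position: [0.5603, -0.211, 0.2796]
tcp_rot: [[-0.554, 0.832, 0.0], [0.832, 0.554, 0.001], [0.001, 0.001, -1.0]]
force: [0.5, 0.4, 0.1]
opening: 0.996
grasp_force: 0.0
```

>>> play_rows(
  motion=[
    [[-0.01,-0.006,0,0,0,7],[-0.025,-0.017,0,0,0,14],[-0.04,-0.027,0,0,0,21],[-0.055,-0.037,0,0,0,28],[-0.07,-0.047,0,0,0,35],[-0.088,-0.059,0,0,0,42],[-0.088,-0.059,0.01,0,0,49],[-0.088,-0.059,0.02,0,0,56]],
  ],
)

```text
time_s: 4.42
position: [0.5609, -0.317, 0.2598]
tcp_rot: [[0.382, 0.924, 0.002], [0.924, -0.382, -0.001], [-0.0, 0.002, -1.0]]
force: [0.2, 0.3, 0.7]
opening: 1.001
grasp_force: 0.0
```

>>> play_rows(
  motion=[
    [[0,0,0,0,0,7],[0,0,0,0,0,14],[0,0,0,0,0,21],[0,0,0,0,0,28],[0,0,0,0,0,35],[0,0,0,0,0,42],[0,0,0,0,0,49],[0,0,0,0,0,56]],
  ],
)

```text
time_s: 5.08
position: [0.5606, -0.315, 0.2594]
tcp_rot: [[0.979, 0.202, -0.0], [0.202, -0.979, 0.001], [0.0, -0.001, -1.0]]
force: [-0.5, -0.5, 0.2]
opening: 0.999
grasp_force: 0.0
```

>>> play_rows(
  motion=[
    [[0,0,0,0,0,7],[0,0,0,0,0,12],[0,0,0,0,0,12],[0,0,0,0,0,12]],
  ],
)

```text
time_s: 5.42
position: [0.5604, -0.3156, 0.2595]
tcp_rot: [[1.0, 0.003, -0.0], [0.003, -1.0, 0.001], [-0.0, -0.001, -1.0]]
force: [-0.4, -0.1, -0.1]
opening: 1.002
grasp_force: 0.0
```

Run:
```python
from h import *
s=bot.read_state();print(s['position'],s['joint_positions'].round(1) if hasattr(s['joint_positions'],'round') else s['joint_positions'])
d=imaging.capture('wrist');cv2.imwrite('pics/w1.png',d['frame'][:,:,::-1]);np.save('w1.npy',d,allow_pickle=True)
for n in ['wheel','wheel_grip','pointer','off_mark','set_mark','cover']:
    print(n,[(np.round(r['at'],3).tolist(),round(r['confidence'],2)) for r in finder.recognise('wrist',n)])
```

```text
[ 0.56036662 -0.31561997  0.25947933] [-39.3  30.5  78.    0.   71.5  50.5]
wheel [([0.529, -0.341, 0.097], 0.69), ([0.536, -0.291, 0.039], 0.68)]
wheel_grip [([0.526, -0.34, 0.097], 0.92), ([0.54, -0.288, 0.04], 0.42)]
pointer [([0.532, -0.338, 0.098], 0.75)]
off_mark [([0.542, -0.289, 0.038], 0.71)]
set_mark [([0.563, -0.378, 0.07], 0.58)]
cover [([0.54, -0.173, 0.046], 0.66), ([0.542, -0.291, 0.043], 0.38)]
```

View pics/w1.png

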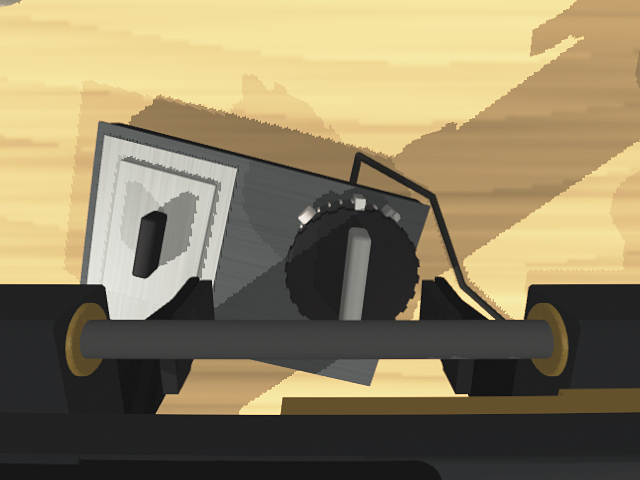

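Wrist view: off stud at (306,215), pointer tooth at (360,204), setting clip at (392,212), wheel centre about (352,268), plate corners (105,135) and (238,167). I'll move back for a full view of the wheel and stereo.

>>> play_rows(
  motion=[
    [[-0.03,-0.01,0,0,0,0],[-0.065,-0.02,0,0,0,0],[-0.1,-0.02,0,0,0,0],[-0.1,-0.02,0,0,0,0],[-0.1,-0.02,0,0,0,0]],
  ],
)

```text
time_s: 6.18
position: [0.4584, -0.2967, 0.2598]
tcp_rot: [[1.0, -0.003, -0.0], [-0.003, -1.0, 0.0], [-0.0, -0.0, -1.0]]
force: [0.4, -0.3, 0.2]
opening: 1.001
grasp_force: 0.0
```

Run:
```python
from h import *
s=bot.read_state();print(s['position'])
d=imaging.capture('wrist');cv2.imwrite('pics/w2.png',d['frame'][:,:,::-1]);np.save('w2.npy',d,allow_pickle=True)
m=finder.outline_of('wrist','cover')
print([ (round(r['confidence'],2),np.round(rect(d,r['pixels'],.047),3)) for r in m])
for n in ['wheel','set_mark']: print(n,[(np.round(r['at'],3).tolist(),round(r['confidence'],2)) for r in finder.recognise('wrist',n)])
```

```text
[ 0.45839921 -0.29673991  0.25984549]
[(0.58, array([  0.531,  -0.173, 124.2  ,  85.855, -15.363]))]
wheel [([0.522, -0.337, 0.1], 0.58)]
set_mark []
```

View pics/w2.png

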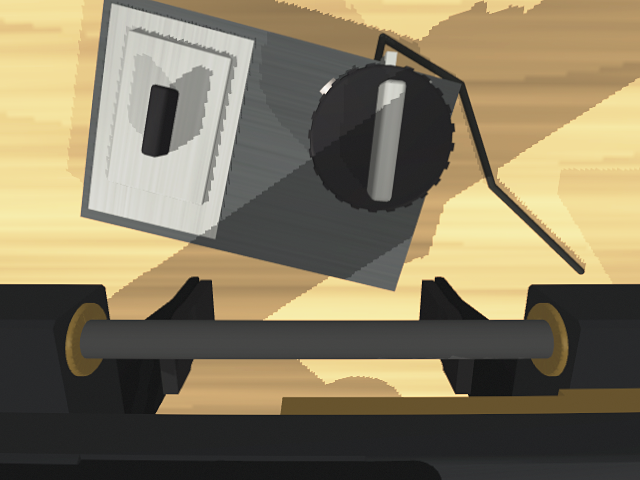

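Second wrist view: wheel disc spans columns 309–455 and rows 62–212. The bar top runs from about (392,81) to (380,201). Plate corners are (108,2), (255,38), (217,238) and (88,208).

Run:
```python
from h import *
d1=np.load('w1.npy',allow_pickle=True).item();d2=np.load('w2.npy',allow_pickle=True).item()
g=cv2.cvtColor(d2['frame'],cv2.COLOR_RGB2GRAY)
# disc colour mask + bar
for nm,d in(('w1',d1),('w2',d2)): print(nm,(-np.array(d['R']).T@d['t']).round(4))
m=cv2.morphologyEx(((g<75)&(g>5)).astype(np.uint8),cv2.MORPH_OPEN,np.ones((3,3)))
cor=np.array([(108,2),(255,38),(217,238),(88,208)],np.float32)
cor[1:]=cv2.cornerSubPix(g,cor[1:].reshape(-1,1,2).copy(),(5,5),(-1,-1),(3,30,.01)).reshape(-1,2)
print(cor.round(1).tolist())
W=world(d2,cor,.042)[:,:2]
P=np.array([[85,57.5],[85,-57.5],[-85,-57.5],[-85,57.5]])/1000
def f(p):
    c,s=np.cos(p[2]),np.sin(p[2]);return (P@np.array([[c,s],[-s,c]])+p[:2]-W).ravel()
r=least_squares(f,[.52,-.17,-.25]);print('plate',r.x.round(4),np.degrees(r.x[2]),(r.fun*1000).round(1))
# wheel: unknown cx,cy,zdisc, yaw ; obs extremes of disc, bar ends (top)
def f2(p):
    cx,cy,z,ya=p
    a=np.linspace(0,2*np.pi,73);X=np.c_[cx+.052*np.cos(a),cy+.052*np.sin(a),0*a+z];q=proj(d2,X)
    e=[q[:,0].min()-310,q[:,0].max()-454,q[:,1].max()-211]
    b=np.array([[cx+s*.039*np.cos(ya),cy+s*.039*np.sin(ya),z+.03] for s in(1,-1)])
    qb=proj(d2,b); e+=list((qb-[[392.5,81],[380,201]]).ravel()); 
    return e
r=least_squares(f2,[.52,-.34,.09,0]);print('wheel',r.x.round(4),np.degrees(r.x[3]),np.round(r.fun,1))
for z in (.05,.06,.07,.08): print(z,world(d1,[(306,215),(360,204),(392,212)],z)[:,:2].round(4).tolist())
```

```text
w1 [ 0.6326 -0.3153  0.4045]
w2 [ 0.5307 -0.2969  0.4049]
[[108.0, 2.0], [253.8000030517578, 40.29999923706055], [214.60000610351562, 238.6999969482422], [87.69999694824219, 208.1999969482422]]
plate [ 0.5256 -0.1695 -0.2457] -14.079432625193775 [-0.7 -1.4  0.5  1.   0.3  0.1 -0.2  0.2]
wheel [ 0.5166 -0.3435  0.0932 -0.0655] -3.7530980630416315 [-0.9 -1.9  0.1  1.3 -0.4  1.3  0.4]
0.05 [[0.5541, -0.3063], [0.5639, -0.3528], [0.557, -0.3807]]
0.06 [[0.5564, -0.3066], [0.5659, -0.3518], [0.5591, -0.3789]]
0.07 [[0.5586, -0.3069], [0.5678, -0.3507], [0.5612, -0.377]]
0.08 [[0.5608, -0.3071], [0.5697, -0.3497], [0.5634, -0.3752]]
```

>>> play_rows(
  motion=[
    [[0.03,0.024,0.01,0,0,2],[0.058,0.048,0.025,0,0,4],[0.058,0.048,0.06,0,0,4],[0.058,0.048,0.095,0,0,4],[0.058,0.048,0.12,0,0,4],[0.058,0.048,0.14,0,0,4],[0.058,0.048,0.14,0,0,4]],
  ],
)

```text
time_s: 6.97
position: [0.5183, -0.3447, 0.1164]
tcp_rot: [[0.998, -0.07, -0.002], [-0.07, -0.998, 0.002], [-0.002, -0.002, -1.0]]
force: [-0.0, -0.3, -0.1]
opening: 0.998
grasp_force: 0.0
```

>>> play_rows(
  motion=[
    [[0,0,0,0,0,0],[0,0,0,0,0,0],[0,0,0,0,0,0],[0,0,0,0,0,0],[0,0,0,0,0,0],[0,0,0,0,0,0],[0,0,0,0,0,0],[0,0,0,0,0,0]],
  ],
  fingers=0.006,
)

```text
time_s: 7.63
position: [0.5177, -0.345, 0.1198]
tcp_rot: [[0.997, -0.071, 0.0], [-0.071, -0.997, -0.0], [0.0, 0.0, -1.0]]
force: [-0.5, -0.4, -0.5]
opening: 0.483
grasp_force: 0.0
```

>>> play_rows(
  motion=[
    [[0,0,0,0,0,0],[0,0,0,0,0,0],[0,0,0,0,0,0],[0,0,0,0,0,0],[0,0,0,0,0,0],[0,0,0,0,0,0],[0,0,0,0,0,0],[0,0,0,0,0,0]],
  ],
)

```text
time_s: 8.3
position: [0.5177, -0.3435, 0.1195]
tcp_rot: [[0.997, -0.071, -0.0], [-0.071, -0.997, 0.003], [-0.001, -0.003, -1.0]]
force: [1.4, 5.9, 1.8]
opening: 0.155
grasp_force: 30.0
```

Run:
```python
from h import *
s=bot.read_state();print(s['position'],s['force'],s['moment'],s['opening'],s['grasp_force'],s['tcp_rot'].round(3).tolist())
```

```text
[ 0.51768888 -0.34347305  0.11950769] [1.42055344 5.9147549  1.82327641] [ 0.79832457 -0.07450188 -0.07531493] 0.15483458606070669 29.98871977441013 [[0.997, -0.071, -0.0], [-0.071, -0.997, 0.003], [-0.001, -0.003, -1.0]]
```

>>> play_rows(
  motion=[
    [[0,-0.001,0,0,0,-6],[0,-0.001,0,0,0,-12],[0,-0.001,0,0,0,-18],[0,-0.001,0,0,0,-24],[0,-0.001,0,0,0,-30],[0,-0.001,0,0,0,-36],[0,-0.001,0,0,0,-42],[0,-0.001,0,0,0,-47]],
  ],
)

```text
time_s: 8.97
position: [0.5177, -0.3435, 0.1195]
tcp_rot: [[0.729, 0.685, -0.0], [0.685, -0.729, 0.001], [0.0, -0.001, -1.0]]
force: [0.7, 2.6, 1.3]
opening: 0.155
grasp_force: 30.0
```

>>> play_rows(
  motion=[
    [[0,0,0,0,0,0],[0,0,0,0,0,0]],
  ],
)

```text
time_s: 9.13
position: [0.5177, -0.3435, 0.1195]
tcp_rot: [[0.733, 0.68, -0.0], [0.68, -0.733, 0.001], [0.0, -0.001, -1.0]]
force: [1.5, 3.4, 1.9]
opening: 0.154
grasp_force: 30.0
```

Run:
```python
from h import *
d=imaging.capture('wrist');cv2.imwrite('pics/w3.png',cv2.resize(d['frame'][0:300,160:560],(800,600))[:,:,::-1]);np.save('w3.npy',d,allow_pickle=True)
```

```text
(no output)
```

View pics/w3.png

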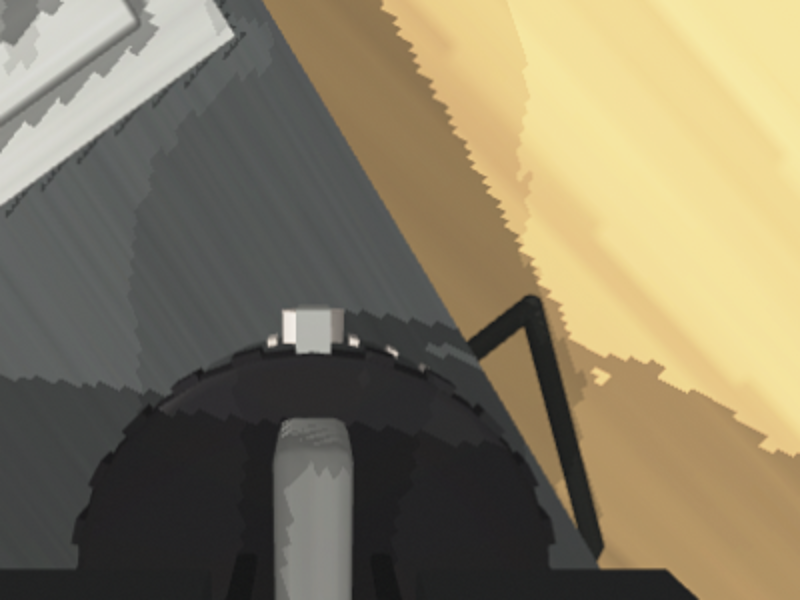

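The pointer tooth at crop (313,330) stands centred on the stud (283–344), so the wheel is off. Releasing it and viewing the cover.

>>> play_rows(
  motion=[
    [[0,0,0,0,0,0],[0,0,0,0,0,0],[0,0,0,0,0,0],[0,0,0,0,0,0],[0,0,0,0,0,0],[0,0,0,0,0,0]],
  ],
  fingers=0.06,
)

```text
time_s: 9.68
position: [0.5177, -0.3443, 0.1195]
tcp_rot: [[0.732, 0.681, 0.0], [0.681, -0.732, -0.0], [-0.0, 0.0, -1.0]]
force: [-0.2, 0.1, 0.6]
opening: 0.529
grasp_force: 0.0
```

>>> play_rows(
  motion=[
    [[0,0,-0.025,0,0,0],[0,0,-0.06,0,0,0],[0,0,-0.09,0,0,7],[0.01,-0.025,-0.12,0,0,14],[0.025,-0.06,-0.12,0,0,21],[0.042,-0.095,-0.12,0,0,28],[0.06,-0.13,-0.12,0,0,35],[0.076,-0.166,-0.12,0,0,42]],
  ],
)

```text
time_s: 10.35
position: [0.4598, -0.1694, 0.2399]
tcp_rot: [[1.0, 0.009, 0.001], [0.009, -1.0, -0.001], [0.001, 0.001, -1.0]]
force: [0.9, 1.2, -0.2]
opening: 0.691
grasp_force: 0.0
```

>>> play_rows(
  motion=[
    [[0,0,0,0,0,7],[0,0,0,0,0,14],[0,0,0,0,0,15.5],[0,0,0,0,0,15.5],[0,0,0,0,0,15.5]],
  ],
)

```text
time_s: 10.77
position: [0.4604, -0.1708, 0.2397]
tcp_rot: [[0.968, -0.25, 0.0], [-0.25, -0.968, -0.0], [0.0, 0.0, -1.0]]
force: [0.3, -0.1, 0.7]
opening: 0.69
grasp_force: 0.0
```

```bash
cat >> h.py <<'E'
def edges(d,model,z,p,Wb,Hb,lo=None):
    pass
E
python3 - <<'E'
from h import *
s=bot.read_state();print(s['position'],s['tcp_rot'].round(3).tolist())
d=imaging.capture('wrist');cv2.imwrite('pics/w4.png',d['frame'][:,:,::-1]);np.save('w4.npy',d,allow_pickle=True)
for r in finder.outline_of('wrist','cover'): print(round(r['confidence'],2),np.round(rect(d,r['pixels'],.047),3))
E
```

```text
[ 0.46038118 -0.17075347  0.23969788] [[0.968, -0.25, 0.0], [-0.25, -0.968, -0.0], [0.0, 0.0, -1.0]]
0.91 [  0.531  -0.173 124.129  84.612 -15.216]
```

View pics/w4.png

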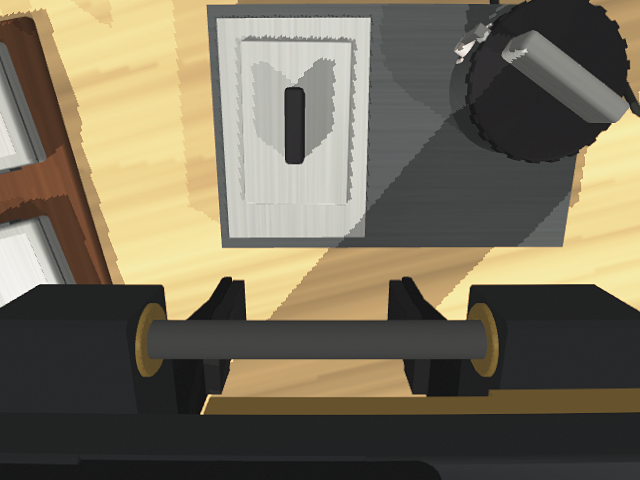

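The cover lies at pixels (240–352, 40–204) with its bar at (294,125). Plate corners are (217,18), (371,16), (365,237) and (229,238).

Run:
```python
from h import *
d=np.load('w4.npy',allow_pickle=True).item()
W=world(d,[(217,18),(371,16),(365,237),(229,238)],.042)[:,:2]
P=np.array([[85,57.5],[85,-57.5],[-85,-57.5],[-85,57.5]])/1000
def f(p):
    c,s=np.cos(p[2]),np.sin(p[2]);return (P@np.array([[c,s],[-s,c]])+p[:2]-W).ravel()
r=least_squares(f,[.52,-.17,-.25]);print('plate',r.x.round(4),np.degrees(r.x[2]),(r.fun*1000).round(1))
print('bar',world(d,[(294,125)],.076),'cov corners',world(d,[(240,40),(352,40),(349,204),(246,203)],.047).round(4).tolist())
move([.531,-.173,.10],-105)
```

```text
plate [ 0.5249 -0.1704 -0.2501] -14.327604450320457 [ 0.   0.2 -0.7  0.4  0.2  0.1  0.5 -0.7]
bar [[ 0.53184092 -0.17286342  0.076     ]] cov corners [[0.6014, -0.1487, 0.047], [0.5804, -0.2294, 0.047], [0.4602, -0.1984, 0.047], [0.4823, -0.1169, 0.047]]
move [0.0689, -0.0157, 0.1396] [0.01, -0.0, 0.47] j6 71.1
```

>>> play_rows(
  motion=[
    [[0.035,-0.008,0.01,0,0,0.5],[0.069,-0.0155,0.03,0,0,0.5],[0.069,-0.0155,0.065,0,0,0.5],[0.069,-0.0155,0.1,0,0,0.5],[0.069,-0.0155,0.135,0,0,0.5],[0.069,-0.0155,0.155,0,0,0.5],[0.069,-0.0155,0.171,0,0,0.5],[0.069,-0.0155,0.171,0,0,0.5]],
  ],
)

```text
time_s: 11.53
position: [0.5303, -0.173, 0.066]
tcp_rot: [[0.966, -0.26, -0.003], [-0.26, -0.966, 0.002], [-0.003, -0.001, -1.0]]
force: [0.7, 1.2, -0.0]
opening: 0.688
grasp_force: 0.0
```

>>> play_rows(
  motion=[
    [[0,0,0,0,0,0],[0,0,0,0,0,0],[0,0,0,0,0,0],[0,0,0,0,0,0],[0,0,0,0,0,0],[0,0,0,0,0,0],[0,0,0,0,0,0],[0,0,0,0,0,0]],
  ],
  fingers=0.006,
)

```text
time_s: 12.2
position: [0.5311, -0.173, 0.0688]
tcp_rot: [[0.966, -0.26, 0.0], [-0.26, -0.966, -0.0], [0.0, -0.0, -1.0]]
force: [1.0, 1.3, 2.3]
opening: 0.167
grasp_force: 1.7
```

>>> play_rows(
  motion=[
    [[0,0,0,0,0,0],[0,0,0,0,0,0],[0,0,0,0,0,0]],
  ],
)

```text
time_s: 12.45
position: [0.5311, -0.1729, 0.0688]
tcp_rot: [[0.966, -0.26, 0.0], [-0.26, -0.966, 0.0], [0.0, -0.0, -1.0]]
force: [0.2, 0.4, 2.9]
opening: 0.159
grasp_force: 30.0
```

>>> play_rows(
  motion=[
    [[0,0,-0.01,0,0,0],[0,0,-0.03,0,0,0],[0,0,-0.06,0,0,0],[0,0,-0.09,0,0,0],[0,0,-0.12,0,0,0],[0,0,-0.12,0,0,0]],
  ],
)

```text
time_s: 12.95
position: [0.5342, -0.1748, 0.1944]
tcp_rot: [[0.966, -0.26, 0.01], [-0.26, -0.966, -0.006], [0.011, 0.003, -1.0]]
force: [1.2, -0.3, -1.7]
opening: 0.156
grasp_force: 30.0
```

Run:
```python
from h import *
s=bot.read_state();print(s['opening'],s['grasp_force'],s['force'])
d=imaging.capture('top')
for r in finder.outline_of('top','trivet'): print(round(r['confidence'],2),np.round(rect(d,r['pixels'],.008),3))
print(world(d,[(203,254),(243,257),(237,311),(195,308)],.008).round(3).tolist())
d=imaging.capture('scene')
for r in finder.outline_of('scene','trivet'): print(round(r['confidence'],2),np.round(rect(d,r['pixels'],.007),3))
```

```text
0.15554740063643346 29.99933749437332 [ 1.15218673 -0.32141817 -1.70807932]
0.9 [  0.518   0.366 132.801 103.411  -7.313]
[[0.588, 0.403, 0.008], [0.579, 0.306, 0.008], [0.449, 0.32, 0.008], [0.458, 0.42, 0.008]]
0.94 [  0.519   0.372 138.361 106.608  -5.135]
```

>>> play_rows(
  motion=[
    [[-0.005,-0.018,0,0,0,-0.5],[-0.015,-0.05,0,0,0,-1],[-0.025,-0.085,0,0,0,-1.5],[-0.036,-0.12,0,0,0,-2],[-0.046,-0.155,0,0,0,-2.5],[-0.056,-0.19,0,0,0,-3],[-0.066,-0.225,0,0,0,-3.8],[-0.076,-0.258,0,0,0,-4.5]],
  ],
)

```text
time_s: 13.82
position: [0.5228, 0.0977, 0.1864]
tcp_rot: [[0.983, -0.183, -0.005], [-0.183, -0.983, 0.0], [-0.005, 0.001, -1.0]]
force: [0.5, -0.2, -2.6]
opening: 0.158
grasp_force: 30.0
```

>>> play_rows(
  motion=[
    [[-0.007,-0.035,0,0,0,-0.5],[-0.014,-0.07,0,0,0,-1],[-0.022,-0.105,0,0,0,-1.5],[-0.03,-0.14,0,0,0,-2],[-0.037,-0.175,0,0,0,-2.5],[-0.045,-0.21,0,0,0,-3],[-0.051,-0.24,0,0,0,-4],[-0.055,-0.263,0,0,0,-4.5]],
  ],
)

```text
time_s: 14.48
position: [0.5168, 0.3667, 0.1857]
tcp_rot: [[0.995, -0.103, -0.005], [-0.103, -0.995, -0.002], [-0.005, 0.002, -1.0]]
force: [1.7, 0.7, -2.6]
opening: 0.159
grasp_force: 30.0
```

>>> play_rows(
  motion=[
    [[0,0,0,0,0,0],[0,0,0,0,0,0]],
  ],
)

```text
time_s: 14.65
position: [0.5171, 0.365, 0.1858]
tcp_rot: [[0.995, -0.103, -0.004], [-0.103, -0.995, -0.003], [-0.004, 0.003, -1.0]]
force: [0.2, -0.7, -2.9]
opening: 0.159
grasp_force: 30.0
```

Run:
```python
from h import *
move([.518,.366,.037],-96)
```

```text
move [0.0014, -0.0015, 0.1488] [0.17, 0.23, 0.09] j6 121.1
```

>>> play_rows(
  motion=[
    [[0,0,0.03,0,0,0],[0,0,0.07,0,0,0],[0,0,0.1,0,0,0],[0,0,0.12,0,0,0],[0,0,0.135,0,0,0],[0,0,0.145,0,0,0],[0,0,0.15,0,0,0],[0,0,0.15,0,0,0]],
  ],
)

```text
time_s: 15.32
position: [0.5181, 0.3632, 0.037]
tcp_rot: [[0.994, -0.107, -0.003], [-0.107, -0.994, -0.002], [-0.003, 0.002, -1.0]]
force: [0.9, -0.4, -2.9]
opening: 0.154
grasp_force: 30.0
```

>>> play_rows(
  motion=[
    [[0,0,0,0,0,0],[0,0,0,0,0,0],[0,0,0,0,0,0],[0,0,0,0,0,0],[0,0,0,0,0,0]],
  ],
  fingers=0.087,
)

```text
time_s: 15.73
position: [0.5194, 0.3648, 0.0397]
tcp_rot: [[0.994, -0.105, 0.002], [-0.105, -0.994, 0.001], [0.002, -0.001, -1.0]]
force: [0.1, 0.7, -0.4]
opening: 0.452
grasp_force: 0.0
```

>>> play_rows(
  motion=[
    [[0,0,-0.02,0,0,0],[0,0,-0.05,0,0,0],[0,0,-0.09,0,0,0],[0,0,-0.13,0,0,0],[0,0,-0.17,0,0,0],[0,0,-0.2,0,0,0],[0,0,-0.21,0,0,0],[0,0,-0.21,0,0,0]],
  ],
)

```text
time_s: 16.4
position: [0.5206, 0.3654, 0.2528]
tcp_rot: [[0.994, -0.105, 0.008], [-0.105, -0.994, 0.004], [0.007, -0.004, -1.0]]
force: [0.5, 0.6, -1.1]
opening: 0.98
grasp_force: 0.0
```

Run:
```python
from h import *
d=imaging.capture('top')
for n,z in(('cover',.013),('tin_a',.037)):
  for r in finder.outline_of('top',n): print(n,round(r['confidence'],2),np.round(rect(d,r['pixels'],z),3))
move([.55,.21,.24],-105);move([.39,.10,.24],-91)
```

```text
cover 0.64 [ 0.471  0.34  33.268 31.456 -0.92 ]
cover 0.49 [  0.522  -0.373 109.594 109.363  -3.302]
tin_a 0.79 [  0.625   0.208 104.979  65.741 -16.493]
tin_a 0.61 [ 6.09000e-01  7.70000e-02  1.06129e+02  6.97010e+01 -4.24100e+00]
tin_a 0.59 [ 4.64000e-01  1.02000e-01  1.03183e+02  6.60610e+01 -1.12100e+00]
move [0.0486, 0.1495, 0.0066] [0.14, 0.19, 8.94] j6 121.1
move [-0.0989, 0.2758, 0.0074] [0.11, 0.21, -5.06] j6 121.1
```

>>> play_rows(
  motion=[
    [[0.004,0.03,0,0,0,1],[0.01,0.065,0,0,0,2],[0.015,0.1,0,0,0,3],[0.02,0.135,0,0,0,4],[0.025,0.17,0,0,0,5],[0.03,0.2,0,0,0,5],[0.032,0.213,0,0,0,5],[0.032,0.213,0,0,0,5]],
  ],
)

```text
time_s: 17.22
position: [0.5273, 0.1465, 0.2463]
tcp_rot: [[0.981, -0.196, -0.005], [-0.196, -0.981, -0.001], [-0.005, 0.002, -1.0]]
force: [-0.7, 1.4, -0.3]
opening: 0.999
grasp_force: 0.0
```

>>> play_rows(
  motion=[
    [[0,0,0,0,0,0],[0,0,0,0,0,0]],
  ],
)

```text
time_s: 17.38
position: [0.5277, 0.1503, 0.2475]
tcp_rot: [[0.982, -0.191, -0.002], [-0.191, -0.982, 0.001], [-0.002, -0.0, -1.0]]
force: [0.2, 0.3, 1.6]
opening: 1.001
grasp_force: 0.0
```

```bash
cat > tins.py <<'E'
from h import *
def fit(d,mask,h,zb,hw=(.05,.033)):
    """fit box silhouette (top z=zb+h) to the mask by overlap"""
    from scipy.optimize import minimize
    c0=rect(d,mask,zb+h); H,W=mask.shape
    P=np.array([[x,y,z] for z in(zb,zb+h) for x in(-hw[0],hw[0]) for y in(-hw[1],hw[1])])
    M=cv2.resize(mask.astype(np.float32),(W*3,H*3),interpolation=cv2.INTER_LINEAR)>.5
    def cost(p):
        a=np.radians(p[2]);R=np.array([[np.cos(a),np.sin(a),0],[-np.sin(a),np.cos(a),0],[0,0,1]])
        q=(proj(d,P@R+[p[0]/1000,p[1]/1000,0])+.5)*3-.5
        im=np.zeros(M.shape,np.uint8);cv2.fillConvexPoly(im,cv2.convexHull(np.round(q*16).astype(np.int32)),1,shift=4)
        return np.count_nonzero(im.astype(bool)^M)
    best=minimize(cost,[c0[0]*1000,c0[1]*1000,c0[4]],method='Nelder-Mead',options=dict(initial_simplex=np.array([c0[0]*1000,c0[1]*1000,c0[4]])+np.array([[0,0,0],[6,0,0],[0,6,0],[0,0,5]])))
    return best.x.round(1).tolist(),round(best.fun/M.sum(),3)
E
python3 - <<'E'
from tins import *
d=imaging.capture('wrist');cv2.imwrite('pics/w5.png',d['frame'][:,:,::-1])
for r in finder.outline_of('wrist','tin_a'):
    if r['confidence']>.3: print(round(r['confidence'],2),np.round(rect(d,r['pixels'],.037),3),fit(d,r['pixels'],.025,.012))
s=bot.read_state();print(s['position'],s['tcp_rot'].round(3).tolist())
E
```

```text
0.76 [  0.626   0.209 104.398  68.342 -16.502] ([625.9, 210.4, -16.9], np.float64(0.052))
0.66 [ 4.68000e-01  1.04000e-01  1.07971e+02  6.70510e+01 -1.76100e+00] ([465.0, 103.4, -1.4], np.float64(0.034))
0.65 [ 6.1000e-01  8.0000e-02  1.0440e+02  6.7007e+01 -2.0480e+00] ([609.3, 79.5, -2.2], np.float64(0.042))
[0.52779802 0.15068574 0.24799407] [[0.982, -0.19, -0.001], [-0.19, -0.982, 0.0], [-0.001, -0.0, -1.0]]
```

View pics/w5.png

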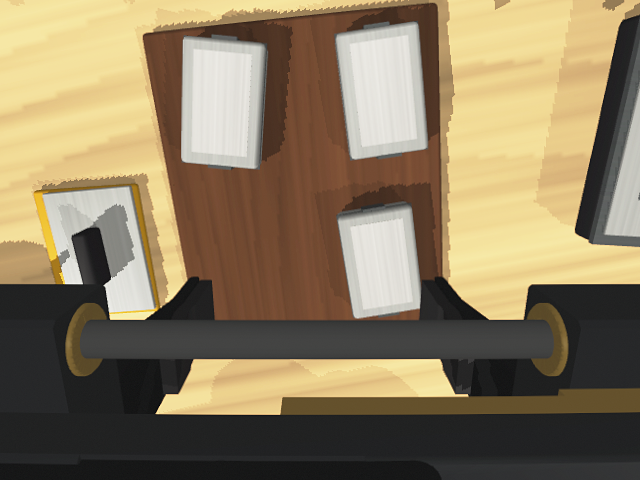

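All three tins are in view: tops at about (223,102), (381,90) and (380,260). The cover lies on the trivet at (95,250). Grasping the far-left tin.

>>> play_rows(
  motion=[
    [[0.02,-0.018,0.01,0,0,2],[0.045,-0.04,0.03,0,0,4],[0.07,-0.064,0.06,0,0,5.7],[0.085,-0.077,0.095,0,0,5.7],[0.085,-0.077,0.13,0,0,5.7],[0.085,-0.077,0.16,0,0,5.7],[0.085,-0.077,0.18,0,0,5.7],[0.085,-0.077,0.19,0,0,5.7]],
  ],
)

```text
time_s: 18.15
position: [0.6236, 0.2099, 0.0544]
tcp_rot: [[0.958, -0.286, -0.007], [-0.286, -0.958, -0.001], [-0.006, 0.003, -1.0]]
force: [-0.5, 0.0, 0.9]
opening: 0.995
grasp_force: 0.0
```

>>> play_rows(
  motion=[
    [[0,0,0,0,0,0],[0,0,0.01,0,0,0],[0,0,0.02,0,0,0],[0,0,0.023,0,0,0],[0,0,0.023,0,0,0],[0,0,0.023,0,0,0]],
  ],
)

```text
time_s: 18.65
position: [0.6267, 0.2085, 0.0361]
tcp_rot: [[0.957, -0.289, 0.001], [-0.289, -0.957, 0.0], [0.001, -0.0, -1.0]]
force: [-0.8, -0.3, -0.3]
opening: 0.996
grasp_force: 0.0
```

>>> play_rows(
  motion=[
    [[0,0,0,0,0,0],[0,0,0,0,0,0],[0,0,0,0,0,0],[0,0,0,0,0,0],[0,0,0,0,0,0],[0,0,0,0,0,0],[0,0,0,0,0,0]],
  ],
  fingers=0.05,
)

```text
time_s: 19.23
position: [0.6268, 0.2087, 0.036]
tcp_rot: [[0.957, -0.289, 0.001], [-0.289, -0.957, 0.0], [0.001, -0.001, -1.0]]
force: [-0.9, 0.5, 1.8]
opening: 0.755
grasp_force: 30.0
```

>>> play_rows(
  motion=[
    [[0,0,-0.01,0,0,0],[0,0,-0.03,0,0,0],[0,0,-0.06,0,0,0],[0,0.005,-0.09,0,0,0],[0,0.02,-0.12,0,0,0],[0.001,0.045,-0.145,0,0,0],[0.002,0.075,-0.155,0,0,0],[0.003,0.11,-0.16,0,0,0]],
  ],
)

```text
time_s: 19.9
position: [0.5983, 0.1023, 0.1985]
tcp_rot: [[0.958, -0.286, 0.005], [-0.286, -0.958, -0.0], [0.005, -0.001, -1.0]]
force: [0.1, 0.4, -1.5]
opening: 0.755
grasp_force: 30.0
```

>>> play_rows(
  motion=[
    [[0.001,0.035,0,0,0,-0.5],[0.002,0.072,0,0,0,-1],[0.003,0.109,0,0,0,-1.5],[0.004,0.146,0,0,0,-2],[0.006,0.183,0,0,0,-2.4],[0.007,0.22,0,0,0,-2.4],[0.008,0.255,0,0,0,-2.4],[0.009,0.279,0,0,0,-2.4]],
  ],
)

```text
time_s: 20.57
position: [0.5241, -0.1703, 0.1958]
tcp_rot: [[0.968, -0.25, -0.001], [-0.25, -0.968, -0.001], [-0.001, 0.001, -1.0]]
force: [0.7, -0.1, -1.9]
opening: 0.759
grasp_force: 30.0
```

>>> play_rows(
  motion=[
    [[0,0.003,0,0,0,0],[0,0.003,0,0,0,0],[0,0.003,0,0,0,0]],
  ],
)

```text
time_s: 20.82
position: [0.5243, -0.1698, 0.1955]
tcp_rot: [[0.969, -0.249, -0.001], [-0.249, -0.969, 0.001], [-0.001, -0.001, -1.0]]
force: [0.5, 0.7, -1.6]
opening: 0.754
grasp_force: 30.0
```

Run:
```python
from h import *
s=bot.read_state();print(s['position'],s['opening'],s['grasp_force'])
move([.525,-.170,.066],-104.4)
```

```text
[ 0.52434915 -0.16979755  0.1955018 ] 0.7542825988059076 29.99882072210312
move [0.0008, 0.0001, 0.1295] [-0.04, 0.07, -0.0] j6 74.8
```

>>> play_rows(
  motion=[
    [[0.001,0,0.03,0,0,0],[0.001,0,0.065,0,0,0],[0.001,0,0.09,0,0,0],[0.001,0,0.108,0,0,0],[0.001,0,0.12,0,0,0],[0.001,0,0.127,0,0,0],[0.001,0,0.13,0,0,0],[0.001,0,0.13,0,0,0]],
  ],
)

```text
time_s: 21.48
position: [0.526, -0.1688, 0.0661]
tcp_rot: [[0.969, -0.246, -0.001], [-0.246, -0.969, 0.001], [-0.001, -0.0, -1.0]]
force: [0.5, -0.1, -1.8]
opening: 0.755
grasp_force: 30.0
```

>>> play_rows(
  motion=[
    [[0,0,0,0,0,0],[0,0,0,0,0,0]],
  ],
)

```text
time_s: 21.65
position: [0.5266, -0.17, 0.0661]
tcp_rot: [[0.969, -0.247, 0.001], [-0.247, -0.969, -0.001], [0.001, 0.0, -1.0]]
force: [0.1, -0.8, -1.3]
opening: 0.751
grasp_force: 30.0
```

>>> play_rows(
  motion=[
    [[0,0,0,0,0,0],[0,0,0,0,0,0],[0,0,0,0,0,0],[0,0,0,0,0,0],[0,0,0,0,0,0]],
  ],
  fingers=0.087,
)

```text
time_s: 22.07
position: [0.526, -0.1707, 0.0657]
tcp_rot: [[0.969, -0.248, 0.0], [-0.248, -0.969, -0.0], [0.0, 0.0, -1.0]]
force: [-0.4, 0.2, -0.4]
opening: 0.978
grasp_force: 0.0
```

>>> play_rows(
  motion=[
    [[0,0,-0.015,0,0,0],[0,0,-0.045,0,0,0],[0,0,-0.08,0,0,0],[-0.01,0,-0.12,0,0,0],[-0.03,0,-0.15,0,0,0],[-0.06,0,-0.165,0,0,0],[-0.07,0,-0.165,0,0,0],[-0.07,0,-0.165,0,0,0]],
  ],
)

```text
time_s: 22.73
position: [0.4557, -0.1521, 0.2311]
tcp_rot: [[0.969, -0.249, -0.001], [-0.249, -0.969, 0.0], [-0.001, -0.0, -1.0]]
force: [0.4, 0.7, 0.4]
opening: 1.003
grasp_force: 0.0
```

Run:
```python
from tins import *
d=imaging.capture('wrist');cv2.imwrite('pics/w6.png',d['frame'][:,:,::-1])
for r in finder.outline_of('wrist','tin_a'):
    if r['confidence']>.3: print(round(r['confidence'],2),np.round(rect(d,r['pixels'],.067),3),fit(d,r['pixels'],.025,.042))
s=bot.read_state();print(s['position'],s['tcp_rot'].round(3).tolist())
```

```text
0.91 [4.8900e-01 6.3000e-02 7.3548e+01 6.2378e+01 7.5059e+01] ([486.7, 101.4, 89.3], np.float64(0.192))
0.84 [  0.526  -0.17  103.284  66.471 -14.435] ([525.6, -169.9, -14.4], np.float64(0.039))
0.64 [ 5.9100e-01  2.4000e-02  9.8181e+01  4.2712e+01 -2.5298e+01] ([607.1, 62.8, -2.1], np.float64(0.05))
[ 0.45827613 -0.15336739  0.22997966] [[0.969, -0.249, 0.0], [-0.249, -0.969, 0.0], [0.0, -0.0, -1.0]]
```

View pics/w6.png

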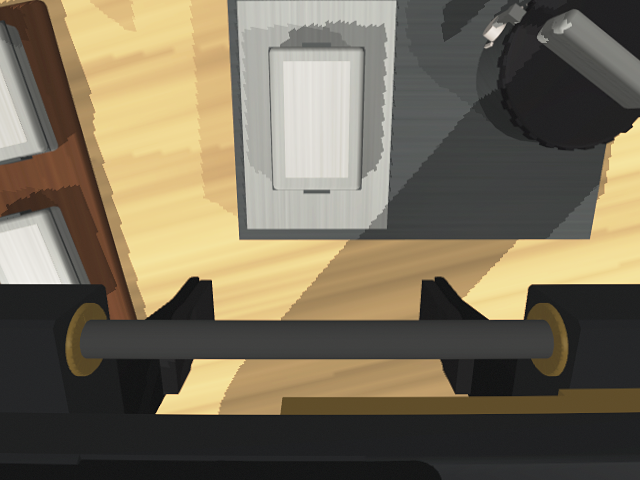

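The first tin sits square in the outline at (316,118), measured at (0.5256,−0.170,−14.4°). Next, tin 2.

>>> play_rows(
  motion=[
    [[0.008,-0.02,0,0,0,-1],[0.019,-0.057,0,0,0,-3],[0.031,-0.094,0,0,0,-5],[0.044,-0.131,0,0,0,-7],[0.056,-0.168,0,0,0,-9],[0.068,-0.205,0,0,0,-11],[0.08,-0.24,0,0,0,-12.4],[0.088,-0.263,0.01,0,0,-12.4]],
  ],
)

```text
time_s: 23.5
position: [0.6127, 0.0832, 0.22]
tcp_rot: [[0.999, -0.031, 0.004], [-0.031, -1.0, 0.001], [0.004, -0.001, -1.0]]
force: [1.0, 0.0, 0.5]
opening: 1.003
grasp_force: 0.0
```

>>> play_rows(
  motion=[
    [[0,0,0.03,0,0,0],[0,0,0.065,0,0,0],[0,0,0.1,0,0,0],[0,0,0.13,0,0,0],[0,0,0.145,0,0,0],[0,0,0.145,0,0,0],[0,0,0.145,0,0,0]],
  ],
)

```text
time_s: 24.08
position: [0.6084, 0.0799, 0.0728]
tcp_rot: [[0.999, -0.034, -0.004], [-0.034, -0.999, 0.0], [-0.004, -0.0, -1.0]]
force: [0.6, 1.1, -0.2]
opening: 0.999
grasp_force: 0.0
```

Run:
```python
from h import *
move([.609,.0795,.036],-92)
```

```text
move [0.0008, 0.0004, 0.0368] [-0.01, 0.22, 0.04] j6 89.0
```

>>> play_rows(
  motion=[
    [[0,0,0.012,0,0,0],[0,0,0.027,0,0,0],[0,0,0.037,0,0,0],[0,0,0.039,0,0,0],[0,0,0.039,0,0,0]],
  ],
)

```text
time_s: 24.5
position: [0.6085, 0.0798, 0.0362]
tcp_rot: [[0.999, -0.034, -0.0], [-0.034, -0.999, 0.0], [-0.0, 0.0, -1.0]]
force: [-0.1, -0.7, 0.6]
opening: 1.003
grasp_force: 0.0
```

>>> play_rows(
  motion=[
    [[0,0,0,0,0,0],[0,0,0,0,0,0],[0,0,0,0,0,0],[0,0,0,0,0,0],[0,0,0,0,0,0],[0,0,0,0,0,0],[0,0,0,0,0,0]],
  ],
  fingers=0.05,
)

```text
time_s: 25.08
position: [0.609, 0.0796, 0.0372]
tcp_rot: [[0.999, -0.034, 0.001], [-0.034, -0.999, -0.0], [0.001, 0.0, -1.0]]
force: [-0.5, -0.7, 3.7]
opening: 0.753
grasp_force: 30.0
```

>>> play_rows(
  motion=[
    [[0,0,-0.01,0,0,0],[0,0,-0.03,0,0,0],[0,0,-0.06,0,0,0],[-0.001,0.005,-0.09,0,0,0],[-0.005,0.02,-0.12,0,0,1],[-0.013,0.045,-0.145,0,0,2.5],[-0.022,0.075,-0.155,0,0,4],[-0.032,0.109,-0.16,0,0,6]],
  ],
)

```text
time_s: 25.75
position: [0.5735, -0.0281, 0.1993]
tcp_rot: [[0.99, -0.138, 0.005], [-0.138, -0.99, -0.001], [0.005, -0.0, -1.0]]
force: [0.4, -0.3, -2.6]
opening: 0.755
grasp_force: 30.0
```

>>> play_rows(
  motion=[
    [[-0.005,0.03,0,0,0,2],[-0.01,0.06,0,0,0,4],[-0.015,0.09,0,0,0,6],[-0.02,0.115,0,0,0,6.4],[-0.025,0.135,0,0,0,6.4],[-0.027,0.146,0,0,0,6.4],[-0.027,0.146,0,0,0,6.4],[-0.027,0.146,0,0,0,6.4]],
  ],
)

```text
time_s: 26.42
position: [0.5257, -0.1686, 0.1965]
tcp_rot: [[0.968, -0.249, -0.0], [-0.249, -0.968, 0.001], [-0.0, -0.001, -1.0]]
force: [0.4, 0.1, -1.3]
opening: 0.758
grasp_force: 30.0
```

Run:
```python
from h import *
s=bot.read_state();print(s['position'],s['opening'],s['grasp_force'])
move([.5256,-.170,.091],-104.4)
```

```text
[ 0.52572269 -0.16860264  0.19653438] 0.7577042365847373 29.97288018465042
move [0.0003, 0.0015, 0.1055] [-0.06, 0.02, -0.04] j6 75.0
```

>>> play_rows(
  motion=[
    [[0,0.001,0.03,0,0,0],[0,0.001,0.06,0,0,0],[0,0.001,0.08,0,0,0],[0,0.001,0.092,0,0,0],[0,0.001,0.099,0,0,0],[0,0.001,0.102,0,0,0],[0,0.001,0.104,0,0,0],[0,0.001,0.105,0,0,0]],
  ],
)

```text
time_s: 27.08
position: [0.5263, -0.1693, 0.0922]
tcp_rot: [[0.969, -0.247, 0.001], [-0.247, -0.969, 0.0], [0.001, -0.0, -1.0]]
force: [-0.5, 2.6, 5.1]
opening: 0.757
grasp_force: 30.0
```

>>> play_rows(
  motion=[
    [[0,0,0,0,0,0],[0,0,0,0,0,0]],
  ],
)

```text
time_s: 27.25
position: [0.5263, -0.1701, 0.0924]
tcp_rot: [[0.969, -0.248, 0.002], [-0.248, -0.969, -0.001], [0.002, 0.001, -1.0]]
force: [-0.4, 0.5, -2.9]
opening: 0.754
grasp_force: 30.0
```

Run:
```python
from h import *
s=bot.read_state();print(s['position'],s['opening'],s['grasp_force'],s['force'])
move([.5256,-.170,.092],-104.4)
```

```text
[ 0.52629304 -0.17012303  0.09242192] 0.7537851899918988 29.972938299179077 [-0.3793945   0.53016036 -2.89301528]
move [-0.0007, 0.0001, 0.0004] [0.04, -0.12, 0.05] j6 74.9
```

Release, retreat, and look.

>>> play_rows(
  motion=[
    [[0,0,0,0,0,0],[0,0,0,0,0,0],[0,0,0,0,0,0],[0,0,0,0,0,0],[0,0,0,0,0,0]],
  ],
  fingers=0.087,
)

```text
time_s: 27.67
position: [0.5257, -0.1701, 0.0918]
tcp_rot: [[0.969, -0.248, 0.0], [-0.248, -0.969, -0.0], [0.0, 0.0, -1.0]]
force: [-0.4, -0.2, -0.3]
opening: 0.98
grasp_force: 0.0
```

>>> play_rows(
  motion=[
    [[0,0,-0.015,0,0,0],[0,0,-0.045,0,0,0],[0,0,-0.08,0,0,0],[-0.01,0,-0.11,0,0,0],[-0.03,0,-0.13,0,0,0],[-0.06,0,-0.145,0,0,0],[-0.07,0,-0.145,0,0,0],[-0.07,0,-0.145,0,0,0]],
  ],
)

```text
time_s: 28.33
position: [0.4556, -0.1514, 0.237]
tcp_rot: [[0.969, -0.249, -0.001], [-0.249, -0.969, 0.0], [-0.001, -0.0, -1.0]]
force: [-0.8, -0.1, -0.9]
opening: 1.002
grasp_force: 0.0
```

Run:
```python
from tins import *
d=imaging.capture('wrist')
for r in finder.outline_of('wrist','tin_a'):
    if r['confidence']>.3: print(round(r['confidence'],2),np.round(rect(d,r['pixels'],.092),3),fit(d,r['pixels'],.05,.042))
d=imaging.capture('top')
for n,z,hw,zb,h in(('tin_a',.037,(.05,.033),.012,.025),('cover',.013,(.062,.042),.008,.005)):
  for r in finder.outline_of('top',n): print(n,round(r['confidence'],2),np.round(rect(d,r['pixels'],z),3),fit(d,r['pixels'],h,zb,hw))
s=bot.read_state();print(s['position'],s['tcp_rot'].round(3).tolist())
move([.4655,.1035,.20],-91.5)
```

```text
0.93 [4.9100e-01 4.8000e-02 6.8843e+01 5.9029e+01 7.7187e+01] ([485.7, 102.2, 90.9], np.float64(0.261))
0.91 [  0.528  -0.17  102.967  66.148 -14.895] ([527.8, -170.7, -14.9], np.float64(0.042))
tin_a 0.93 [ 0.55  -0.188 71.433 67.415 75.995] ([551.1, -189.2, 82.1], np.float64(0.861))
tin_a 0.61 [ 4.64000e-01  1.02000e-01  1.03154e+02  6.63200e+01 -8.58000e-01] ([464.3, 101.7, -1.3], np.float64(0.035))
cover 0.62 [  0.518   0.361 125.728  85.179  -5.797] ([518.1, 361.3, -6.0], np.float64(0.029))
cover 0.5 [ 0.554 -0.193 72.771 67.831 73.317] ([559.4, -195.9, 76.4], np.float64(1.622))
[ 0.4587684  -0.15300156  0.23566142] [[0.969, -0.248, -0.0], [-0.248, -0.969, 0.0], [-0.0, -0.0, -1.0]]
move [-0.0571, -0.2501, 0.0357] [-0.02, 0.02, -12.87] j6 72.6
```

>>> play_rows(
  motion=[
    [[-0.006,-0.022,0,0,0,-1],[-0.013,-0.057,0,0,0,-3],[-0.021,-0.093,0,0,0,-5],[-0.029,-0.13,0,0,0,-7],[-0.037,-0.165,0,0,0,-9],[-0.045,-0.2,0.01,0,0,-11],[-0.053,-0.23,0.02,0,0,-12.8],[-0.057,-0.25,0.036,0,0,-12.8]],
  ],
)

```text
time_s: 29.25
position: [0.4657, 0.1067, 0.2002]
tcp_rot: [[1.0, -0.024, 0.002], [-0.024, -1.0, 0.001], [0.002, -0.001, -1.0]]
force: [0.3, -0.7, 0.3]
opening: 0.994
grasp_force: 0.0
```

>>> play_rows(
  motion=[
    [[0,0,0.03,0,0,0],[0,0,0.065,0,0,0],[0,0,0.095,0,0,0],[0,0,0.115,0,0,0],[0,0,0.125,0,0,0],[0,0,0.125,0,0,0],[0,0,0.125,0,0,0]],
  ],
)

```text
time_s: 29.83
position: [0.4648, 0.1039, 0.0743]
tcp_rot: [[1.0, -0.027, -0.002], [-0.027, -1.0, 0.0], [-0.002, -0.0, -1.0]]
force: [-0.1, 0.1, 1.1]
opening: 0.999
grasp_force: 0.0
```

Run:
```python
from h import *
move([.465,.103,.036],-91.4)
```

```text
move [0.0003, 0.0009, 0.0383] [-0.0, 0.12, -0.15] j6 90.7
```

>>> play_rows(
  motion=[
    [[0,0.0005,0.012,0,0,0],[0,0.0005,0.027,0,0,0],[0,0.0005,0.037,0,0,0],[0,0.0005,0.039,0,0,0],[0,0.0005,0.039,0,0,0]],
  ],
)

```text
time_s: 30.25
position: [0.4647, 0.1033, 0.0364]
tcp_rot: [[1.0, -0.027, -0.0], [-0.027, -1.0, 0.0], [-0.0, -0.0, -1.0]]
force: [0.3, 0.3, -0.3]
opening: 0.997
grasp_force: 0.0
```

>>> play_rows(
  motion=[
    [[0,0,0,0,0,0],[0,0,0,0,0,0],[0,0,0,0,0,0],[0,0,0,0,0,0],[0,0,0,0,0,0],[0,0,0,0,0,0],[0,0,0,0,0,0]],
  ],
  fingers=0.05,
)

```text
time_s: 30.83
position: [0.4649, 0.1032, 0.0371]
tcp_rot: [[1.0, -0.027, 0.001], [-0.027, -1.0, -0.0], [0.001, 0.0, -1.0]]
force: [-0.4, -1.0, 5.9]
opening: 0.756
grasp_force: 30.0
```

>>> play_rows(
  motion=[
    [[0,0,-0.01,0,0,0],[0,0,-0.03,0,0,0],[0,0,-0.06,0,0,0],[0.001,0.005,-0.09,0,0,0],[0.005,0.02,-0.12,0,0,1],[0.011,0.045,-0.15,0,0,2.5],[0.02,0.08,-0.165,0,0,4],[0.03,0.115,-0.17,0,0,6]],
  ],
)

```text
time_s: 31.5
position: [0.4924, -0.0131, 0.21]
tcp_rot: [[0.991, -0.131, 0.005], [-0.131, -0.991, -0.001], [0.006, 0.0, -1.0]]
force: [1.1, 0.3, -0.7]
opening: 0.756
grasp_force: 30.0
```

Run:
```python
from h import *
s=bot.read_state();print(s['position'],s['opening'],s['grasp_force'])
move([.5265,-.170,.2],-104.4)
```

```text
[ 0.49240687 -0.01311958  0.21003762] 0.755644841232759 29.993249773979187
move [0.0543, 0.1511, 0.0104] [-0.0, -0.32, 6.88] j6 82.9
```

>>> play_rows(
  motion=[
    [[0.01,0.03,0,0,0,2],[0.021,0.06,0,0,0,4],[0.033,0.092,0,0,0,6],[0.042,0.118,0,0,0,6.9],[0.05,0.14,0,0,0,6.9],[0.0545,0.152,0,0,0,6.9],[0.0545,0.152,0,0,0,6.9],[0.0545,0.152,0,0,0,6.9]],
  ],
)

```text
time_s: 32.17
position: [0.5247, -0.1697, 0.2063]
tcp_rot: [[0.968, -0.251, -0.002], [-0.251, -0.968, 0.002], [-0.002, -0.001, -1.0]]
force: [-0.4, 0.4, -1.8]
opening: 0.755
grasp_force: 30.0
```

>>> play_rows(
  motion=[
    [[0,0,0,0,0,0],[0,0,0,0,0,0]],
  ],
)

```text
time_s: 32.33
position: [0.5247, -0.1684, 0.2064]
tcp_rot: [[0.969, -0.248, -0.001], [-0.248, -0.969, 0.001], [-0.002, -0.001, -1.0]]
force: [-0.7, -0.1, -1.8]
opening: 0.757
grasp_force: 30.0
```

Run:
```python
from h import *
s=bot.read_state();print(s['position'],s['opening'],s['grasp_force'])
move([.5265,-.170,.117],-104.5)
```

```text
[ 0.52469148 -0.16839024  0.20640044] 0.7573924565947929 29.993292689323425
move [0.0023, 0.0012, 0.0894] [-0.05, 0.1, 0.13] j6 74.9
```

>>> play_rows(
  motion=[
    [[0.001,0.001,0.025,0,0,0],[0.001,0.001,0.05,0,0,0],[0.001,0.001,0.068,0,0,0],[0.001,0.001,0.079,0,0,0],[0.001,0.001,0.085,0,0,0],[0.001,0.001,0.087,0,0,0],[0.001,0.001,0.089,0,0,0],[0.001,0.001,0.0895,0,0,0]],
  ],
)

```text
time_s: 33.0
position: [0.5268, -0.1716, 0.1177]
tcp_rot: [[0.968, -0.249, 0.001], [-0.249, -0.968, -0.001], [0.002, 0.0, -1.0]]
force: [-0.4, -0.6, -2.1]
opening: 0.752
grasp_force: 30.0
```

>>> play_rows(
  motion=[
    [[0,0,0,0,0,0],[0,0,0,0,0,0]],
  ],
)

```text
time_s: 33.17
position: [0.5267, -0.1718, 0.1179]
tcp_rot: [[0.968, -0.25, 0.001], [-0.25, -0.968, -0.001], [0.002, 0.0, -1.0]]
force: [-0.9, -0.2, -1.5]
opening: 0.755
grasp_force: 30.0
```

Run:
```python
from h import *
s=bot.read_state();print(s['position'],s['opening'],s['grasp_force'],s['force'])
move([.5265,-.170,.117],-104.5)
```

```text
[ 0.52668807 -0.17181017  0.11787211] 0.755432504067828 29.993264973163605 [-0.93303941 -0.23980475 -1.51498943]
move [-0.0006, -0.0017, 0.0009] [0.03, -0.1, 0.04] j6 74.8
```

>>> play_rows(
  motion=[
    [[0,-0.0015,0,0,0,0],[0,-0.0015,0.0005,0,0,0],[0,-0.0015,0.0005,0,0,0]],
  ],
)

```text
time_s: 33.42
position: [0.5269, -0.1701, 0.1171]
tcp_rot: [[0.968, -0.25, 0.001], [-0.25, -0.968, -0.0], [0.001, 0.0, -1.0]]
force: [-0.0, 0.1, 1.7]
opening: 0.756
grasp_force: 30.0
```

>>> play_rows(
  motion=[
    [[0,0,0,0,0,0],[0,0,0,0,0,0],[0,0,0,0,0,0],[0,0,0,0,0,0],[0,0,0,0,0,0]],
  ],
  fingers=0.087,
)

```text
time_s: 33.83
position: [0.5266, -0.1702, 0.1165]
tcp_rot: [[0.968, -0.25, -0.0], [-0.25, -0.968, -0.0], [-0.0, 0.0, -1.0]]
force: [-0.1, 0.9, 0.5]
opening: 0.981
grasp_force: 0.0
```

>>> play_rows(
  motion=[
    [[0,0,-0.015,0,0,0],[0,0,-0.045,0,0,0],[0,0,-0.08,0,0,0],[-0.01,0,-0.11,0,0,0],[-0.03,0,-0.125,0,0,0],[-0.06,0,-0.125,0,0,0],[-0.07,0,-0.125,0,0,0],[-0.07,0,-0.125,0,0,0]],
  ],
)

```text
time_s: 34.5
position: [0.4561, -0.1513, 0.2414]
tcp_rot: [[0.968, -0.25, -0.003], [-0.25, -0.968, 0.001], [-0.003, -0.001, -1.0]]
force: [0.0, 0.3, -0.6]
opening: 1.001
grasp_force: 0.0
```

Run:
```python
from tins import *
d=imaging.capture('wrist');cv2.imwrite('pics/w7.png',d['frame'][:,:,::-1])
for r in finder.outline_of('wrist','tin_a'):
    if r['confidence']>.3: print(round(r['confidence'],2),np.round(rect(d,r['pixels'],.117),3),fit(d,r['pixels'],.075,.042))
d=imaging.capture('top')
for n,z,hw,zb,h in(('cover',.013,(.062,.042),.008,.005),):
  for r in finder.outline_of('top',n): print(n,round(r['confidence'],2),np.round(rect(d,r['pixels'],z),3),fit(d,r['pixels'],h,zb,hw))
s=bot.read_state();print(s['position'],s['tcp_rot'].round(3).tolist())
```

```text
0.91 [  0.527  -0.17  103.059  65.438 -14.022] ([526.0, -170.1, -14.3], np.float64(0.043))
cover 0.97 [  0.518   0.361 123.493  83.849  -6.021] ([518.4, 361.2, -5.9], np.float64(0.058))
[ 0.46013666 -0.15334593  0.2412224 ] [[0.968, -0.25, 0.001], [-0.25, -0.968, -0.0], [0.001, 0.0, -1.0]]
```

View pics/w7.png

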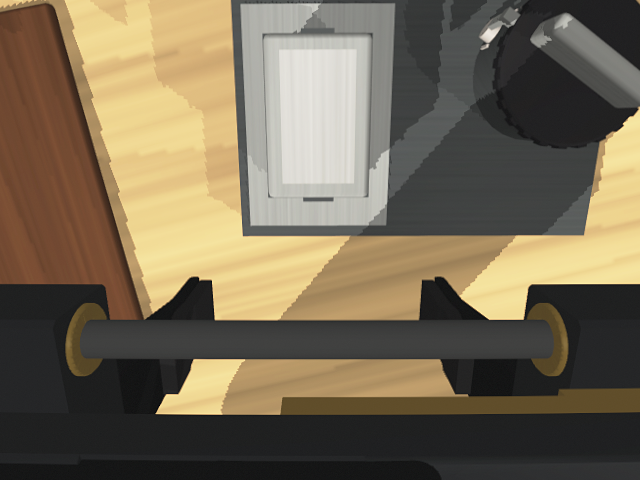

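The pile is square in the outline at (317,115). The cover is still on the trivet, so fetching it.

>>> play_rows(
  motion=[
    [[-0.003,-0.025,0,0,0,0],[-0.008,-0.06,0,0,0,-1],[-0.013,-0.097,0,0,0,-2],[-0.018,-0.134,0,0,0,-3],[-0.023,-0.171,0,0,0,-4],[-0.028,-0.208,0,0,0,-4.2],[-0.033,-0.245,0,0,0,-4.2],[-0.038,-0.28,0,0,0,-4.2]],
  ],
)

```text
time_s: 35.37
position: [0.4933, 0.1303, 0.241]
tcp_rot: [[0.984, -0.178, 0.0], [-0.178, -0.984, 0.0], [0.0, -0.0, -1.0]]
force: [0.7, 0.8, -0.4]
opening: 0.998
grasp_force: 0.0
```

>>> play_rows(
  motion=[
    [[0,-0.035,0,0,0,-1],[-0.002,-0.07,0,0,0,-2],[-0.005,-0.105,0,0,0,-3],[-0.008,-0.14,0,0,0,-4],[-0.011,-0.175,0,0,0,-4.2],[-0.014,-0.21,0,0,0,-4.2],[-0.016,-0.236,0,0,0,-4.2],[-0.016,-0.236,0,0,0,-4.2]],
  ],
)

```text
time_s: 36.03
position: [0.5194, 0.369, 0.2405]
tcp_rot: [[0.995, -0.101, 0.002], [-0.101, -0.995, 0.003], [0.002, -0.004, -1.0]]
force: [1.5, -0.1, -0.6]
opening: 0.998
grasp_force: 0.0
```

>>> play_rows(
  motion=[
    [[0,0,0,0,0,0],[0,0,0,0,0,0]],
  ],
  fingers=0.06,
)

```text
time_s: 36.2
position: [0.5183, 0.3628, 0.2404]
tcp_rot: [[0.994, -0.105, -0.001], [-0.105, -0.994, -0.001], [-0.001, 0.001, -1.0]]
force: [-0.4, 0.3, 0.7]
opening: 0.921
grasp_force: 0.0
```

Run:
```python
from tins import *
for cam in('wrist','top','scene'):
  d=imaging.capture(cam)
  for r in finder.outline_of(cam,'cover')[:1]: print(cam,round(r['confidence'],2),np.round(rect(d,r['pixels'],.013),3),fit(d,r['pixels'],.005,.008,(.062,.042)))
print(bot.read_state()['position'])
move([.5194,.3648,.036],-96)
```

```text
wrist 0.62 [  0.519   0.364 123.869  84.661  -6.62 ] ([518.4, 363.6, -6.2], np.float64(0.02))
top 0.55 [ 0.471  0.336 33.381 23.823  0.352] ([500.7, 364.2, -4.1], np.float64(6.98))
scene 0.31 [  0.385   0.574 203.228 124.62  -12.066] ([402.6, 577.8, -22.5], np.float64(0.463))
[0.51849171 0.3620882  0.24169806]
move [0.0006, -0.0028, 0.2057] [0.01, -0.0, -0.15] j6 121.0
```

>>> play_rows(
  motion=[
    [[0,-0.001,0.03,0,0,0],[0,-0.002,0.07,0,0,0],[0,-0.002,0.11,0,0,0],[0,-0.002,0.145,0,0,0],[0,-0.002,0.175,0,0,0],[0,-0.002,0.195,0,0,0],[0,-0.002,0.204,0,0,0],[0,-0.002,0.205,0,0,0]],
  ],
  fingers=0.06,
)

```text
time_s: 37.17
position: [0.5174, 0.364, 0.0345]
tcp_rot: [[0.994, -0.106, -0.004], [-0.106, -0.994, -0.002], [-0.004, 0.002, -1.0]]
force: [0.5, -0.8, 0.8]
opening: 0.688
grasp_force: 0.0
```

>>> play_rows(
  motion=[
    [[0,0,0,0,0,0],[0,0,0,0,0,0],[0,0,0,0,0,0],[0,0,0,0,0,0],[0,0,0,0,0,0],[0,0,0,0,0,0],[0,0,0,0,0,0],[0,0,0,0,0,0]],
  ],
  fingers=0.006,
)

```text
time_s: 37.83
position: [0.5183, 0.3648, 0.0368]
tcp_rot: [[0.994, -0.105, -0.0], [-0.105, -0.994, -0.001], [-0.0, 0.001, -1.0]]
force: [0.5, -4.5, 3.9]
opening: 0.17
grasp_force: 2.4
```

>>> play_rows(
  motion=[
    [[0,0,0,0,0,0],[0,0,0,0,0,0],[0,0,0,0,0,0]],
  ],
)

```text
time_s: 38.08
position: [0.5184, 0.3646, 0.0368]
tcp_rot: [[0.994, -0.105, -0.0], [-0.105, -0.994, -0.001], [-0.0, 0.001, -1.0]]
force: [-0.4, -3.4, 3.8]
opening: 0.157
grasp_force: 30.0
```

>>> play_rows(
  motion=[
    [[0,0,-0.01,0,0,0],[0,0,-0.03,0,0,0],[0,0,-0.06,0,0,0],[0,0,-0.09,0,0,0],[0,0,-0.125,0,0,0],[0,0,-0.16,0,0,0],[0,0,-0.185,0,0,0],[0,0,-0.185,0,0,0]],
  ],
)

```text
time_s: 38.75
position: [0.5216, 0.3672, 0.2282]
tcp_rot: [[0.994, -0.105, 0.012], [-0.105, -0.994, 0.006], [0.011, -0.008, -1.0]]
force: [0.7, 1.5, -2.3]
opening: 0.157
grasp_force: 30.0
```

Run:
```python
from h import *
s=bot.read_state();print(s['position'],s['opening'],s['grasp_force'])
move([.526,-.170,.22],-104.4)
```

```text
[0.52161938 0.36724342 0.22819055] 0.15719817814563028 29.997359896078706
move [0.0609, 0.5338, 0.0048] [-0.48, -0.6, 8.35] j6 121.1
```

>>> play_rows(
  motion=[
    [[0.002,0.018,0,0,0,0.3],[0.006,0.05,0,0,0,0.8],[0.01,0.085,0,0,0,1.3],[0.015,0.121,0,0,0,1.9],[0.019,0.157,0,0,0,2.5],[0.023,0.193,0,0,0,3],[0.028,0.23,0,0,0,3.6],[0.032,0.265,0,0,0,4.2]],
  ],
)

```text
time_s: 39.42
position: [0.521, 0.0967, 0.22]
tcp_rot: [[0.984, -0.179, -0.003], [-0.179, -0.984, 0.0], [-0.003, 0.0, -1.0]]
force: [0.7, 0.0, -3.0]
opening: 0.156
grasp_force: 30.0
```

>>> play_rows(
  motion=[
    [[0.007,0.035,0,0,0,0.5],[0.014,0.07,0,0,0,1],[0.021,0.105,0,0,0,1.6],[0.028,0.14,0,0,0,2.2],[0.034,0.175,0,0,0,2.8],[0.041,0.21,0,0,0,3.4],[0.047,0.242,0,0,0,4],[0.051,0.262,0,0,0,4.2]],
  ],
)

```text
time_s: 40.08
position: [0.5252, -0.1717, 0.22]
tcp_rot: [[0.968, -0.252, -0.001], [-0.252, -0.968, 0.0], [-0.001, 0.0, -1.0]]
force: [0.8, 0.1, -2.7]
opening: 0.161
grasp_force: 30.0
```

>>> play_rows(
  motion=[
    [[0,0,0,0,0,0],[0,0,0,0,0,0],[0,0,0,0,0,0],[0,0,0,0,0,0]],
  ],
)

```text
time_s: 40.42
position: [0.5251, -0.1671, 0.2207]
tcp_rot: [[0.969, -0.249, -0.002], [-0.249, -0.969, 0.002], [-0.002, -0.001, -1.0]]
force: [0.1, -0.5, -2.5]
opening: 0.154
grasp_force: 30.0
```

Run:
```python
from h import *
s=bot.read_state();print(s['position'],s['opening'],s['grasp_force'])
move([.5263,-.170,.146],-104.4)
```

```text
[ 0.52508354 -0.1670557   0.22071957] 0.15410514297254072 29.997348762117326
move [0.0021, 0.0026, 0.0747] [-0.07, 0.13, 0.01] j6 75.1
```

>>> play_rows(
  motion=[
    [[0.001,0.002,0.02,0,0,0],[0.001,0.002,0.04,0,0,0],[0.001,0.002,0.055,0,0,0],[0.001,0.002,0.065,0,0,0],[0.001,0.002,0.07,0,0,0],[0.001,0.002,0.072,0,0,0],[0.001,0.002,0.072,0,0,0],[0.001,0.002,0.072,0,0,0]],
  ],
)

```text
time_s: 41.08
position: [0.5269, -0.171, 0.1503]
tcp_rot: [[0.968, -0.249, 0.001], [-0.249, -0.968, -0.001], [0.002, 0.0, -1.0]]
force: [0.6, 0.4, -3.1]
opening: 0.154
grasp_force: 30.0
```

Run:
```python
from h import *
s=bot.read_state();print(s['position'],s['opening'],s['grasp_force'],s['force'])
move([.5263,-.170,.146],-104.4)
```

```text
[ 0.52685354 -0.17096153  0.15025522] 0.1543074629444599 29.997280910611153 [ 0.63063573  0.37165006 -3.05934961]
move [-0.0008, -0.0008, 0.0043] [0.02, -0.09, -0.04] j6 74.9
```

>>> play_rows(
  motion=[
    [[-0.0005,-0.001,0.001,0,0,0],[-0.0005,-0.001,0.003,0,0,0],[-0.0005,-0.001,0.004,0,0,0],[-0.0005,-0.001,0.004,0,0,0]],
  ],
)

```text
time_s: 41.42
position: [0.5262, -0.1699, 0.1458]
tcp_rot: [[0.968, -0.25, 0.001], [-0.25, -0.968, -0.0], [0.001, 0.0, -1.0]]
force: [0.4, -0.4, -1.8]
opening: 0.159
grasp_force: 30.0
```

>>> play_rows(
  motion=[
    [[0,0,0,0,0,0],[0,0,0,0,0,0],[0,0,0,0,0,0],[0,0,0,0,0,0],[0,0,0,0,0,0],[0,0,0,0,0,0]],
  ],
  fingers=0.06,
)

```text
time_s: 41.92
position: [0.526, -0.1699, 0.1456]
tcp_rot: [[0.968, -0.25, 0.0], [-0.25, -0.968, -0.0], [0.0, 0.0, -1.0]]
force: [0.7, -0.1, 0.1]
opening: 0.527
grasp_force: 0.0
```

>>> play_rows(
  motion=[
    [[0,0,-0.01,0,0,0],[0,0,-0.03,0,0,0],[0,0,-0.06,0,0,0],[-0.01,0,-0.085,0,0,0],[-0.03,0,-0.1,0,0,0],[-0.06,0,-0.1,0,0,0],[-0.07,0,-0.1,0,0,0],[-0.07,0,-0.1,0,0,0]],
  ],
)

```text
time_s: 42.58
position: [0.4557, -0.151, 0.246]
tcp_rot: [[0.968, -0.25, -0.002], [-0.25, -0.968, 0.001], [-0.002, -0.001, -1.0]]
force: [0.0, 0.1, -0.4]
opening: 0.69
grasp_force: 0.0
```

Run:
```python
from tins import *
d=imaging.capture('wrist');cv2.imwrite('pics/w8.png',d['frame'][:,:,::-1])
for r in finder.outline_of('wrist','cover'):
    if r['confidence']>.3: print(round(r['confidence'],2),np.round(rect(d,r['pixels'],.122),3),fit(d,r['pixels'],.005,.117,(.062,.042)))
s=bot.read_state();print(s['position'],s['tcp_rot'].round(3).tolist())
move([.44,-.33,.25],-58)
```

```text
0.78 [  0.527  -0.17  122.586  84.042 -14.666] ([526.3, -170.0, -14.5], np.float64(0.015))
[ 0.45898251 -0.15273589  0.24587364] [[0.968, -0.25, 0.002], [-0.25, -0.968, -0.001], [0.002, 0.0, -1.0]]
move [0.026, 0.1764, -0.004] [0.06, -0.09, -46.49] j6 72.8
```

View pics/w8.png

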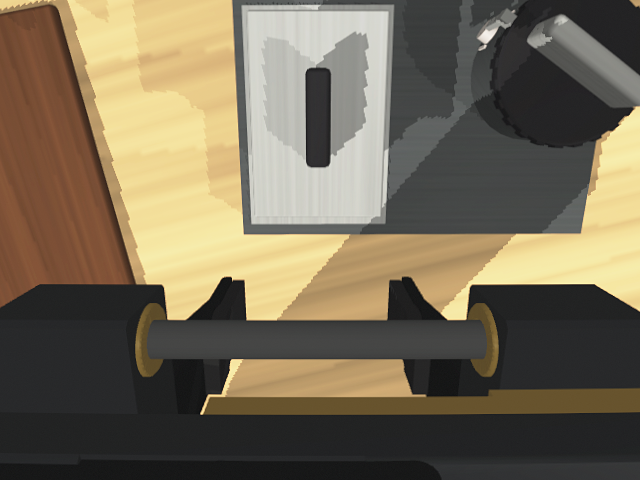

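The cover lies square on the pile: measured (0.5263,−0.170,−14.5°), bar at (318,117). Now a look at the setting clip from its own side.

>>> play_rows(
  motion=[
    [[0.018,0.023,0,0,0,3],[0.036,0.046,0,0,0,6],[0.055,0.07,-0.01,0,0,9],[0.075,0.096,-0.015,0,0,12],[0.095,0.122,-0.015,0,0,15],[0.115,0.15,-0.015,0,0,18],[0.132,0.172,-0.015,0,0,20.5],[0.141,0.183,-0.015,0,0,20.5]],
  ],
)

```text
time_s: 43.35
position: [0.5515, -0.3696, 0.2595]
tcp_rot: [[0.818, -0.576, 0.002], [-0.576, -0.818, -0.003], [0.003, 0.001, -1.0]]
force: [-0.1, 0.3, -0.2]
opening: 0.686
grasp_force: 0.0
```

>>> play_rows(
  motion=[
    [[0,0,0,0,0,0],[0,0,0,0,0,0],[0,0,0,0,0,0],[0,0,0,0,0,0]],
  ],
)

```text
time_s: 43.68
position: [0.549, -0.3634, 0.2602]
tcp_rot: [[0.82, -0.572, -0.001], [-0.572, -0.82, 0.001], [-0.001, -0.0, -1.0]]
force: [-0.4, -0.1, -0.6]
opening: 0.69
grasp_force: 0.0
```

Run:
```python
from tins import *
d=imaging.capture('wrist');cv2.imwrite('pics/w9.png',cv2.resize(d['frame'][80:320,160:480],(800,600),interpolation=cv2.INTER_CUBIC)[:,:,::-1]);np.save('w9.npy',d,allow_pickle=True)
s=bot.read_state();print(s['position'],s['tcp_rot'].round(3).tolist())
print('axis px',proj(d,[[.5175,-.3435,.093]]))
for a in(-14.4-30,-14.4-25,-14.4-20,-14.4-15): print(a,proj(d,[[.5175+.057*np.cos(np.radians(a)),-.3435+.057*np.sin(np.radians(a)),z] for z in(.06,.08)]).round(1).tolist())
```

```text
[ 0.5489618  -0.36343148  0.26043857] [[0.82, -0.572, -0.001], [-0.572, -0.82, 0.001], [-0.001, -0.0, -1.0]]
axis px [[318.273655   264.84176945]]
-44.4 [[329.5, 187.4], [330.3, 191.4]]
-39.4 [[323.5, 186.7], [324.0, 190.6]]
-34.4 [[317.5, 186.5], [317.6, 190.4]]
-29.4 [[311.5, 186.8], [311.3, 190.7]]
```

View pics/w9.png

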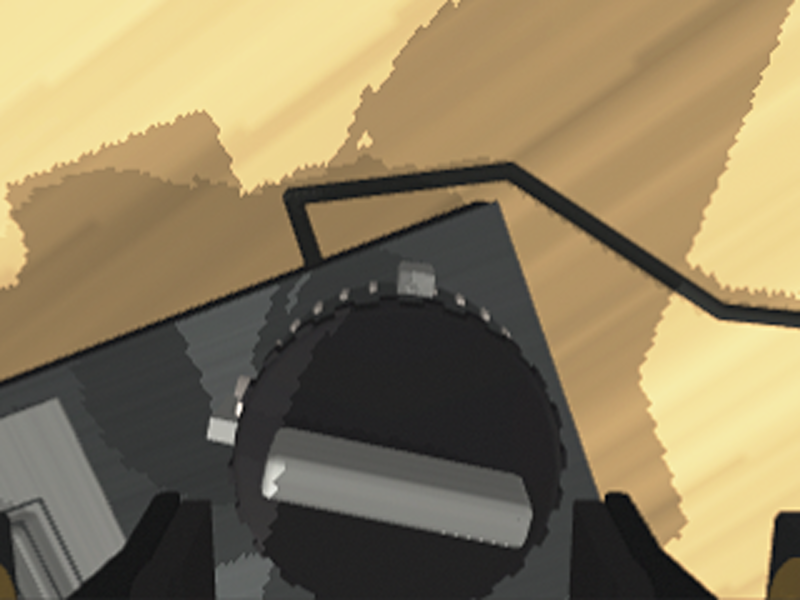

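The clip shows at crop (417,280), i.e. about (327,192). The pointer tooth is at (222,430) and a white mark beside it at (243,395). I'll check numerically that the wheel is still at off.

Run:
```python
from h import *
d=np.load('w9.npy',allow_pickle=True).item()
ax=np.array([.5175,-.3435])
c=lambda q:((q-[160,80])*2.5).round(0).tolist()
for a in (30,35,40,43,46,50): 
  print(a,[c(proj(d,[[*(ax+r*np.array([np.cos(np.radians(a)),np.sin(np.radians(a))])),z]])[0]) for r,z in((.057,.06),(.057,.07),(.057,.09),(.039,.123),(-.039,.123))])
for a in (-44,-40,-36,-32):
  print(a,[c(proj(d,[[*(ax+r*np.array([np.cos(np.radians(a)),np.sin(np.radians(a))])),z]])[0]) for r,z in((.057,.05),(.057,.06),(.057,.07),(.057,.08))])
t=np.linspace(0,2*np.pi,100);q=(proj(d,np.c_[ax[0]+.052*np.cos(t),ax[1]+.052*np.sin(t),0*t+.093])-[160,80])*2.5
print(q.min(0),q.max(0))
f=imaging.capture('wrist')['frame'];import cv2
b=cv2.resize(f[220:270,230:270],(560,700)[:2],interpolation=cv2.INTER_CUBIC);e=cv2.resize(f[170:210,290:350],(240*3,160*3),interpolation=cv2.INTER_CUBIC)
b=cv2.resize(b,(480,600));o=np.zeros((600,800,3),np.uint8);o[:,:400]=cv2.resize(b,(400,600));o[:267,400:]=cv2.resize(e,(400,267))
cv2.imwrite('pics/w10.png',o[:,:,::-1])
```

```text
30 [[243.0, 363.0], [239.0, 370.0], [230.0, 386.0], [272.0, 442.0], [517.0, 550.0]]
35 [[238.0, 376.0], [234.0, 383.0], [225.0, 400.0], [267.0, 453.0], [522.0, 540.0]]
40 [[234.0, 389.0], [230.0, 397.0], [221.0, 414.0], [264.0, 463.0], [526.0, 529.0]]
43 [[233.0, 397.0], [228.0, 405.0], [219.0, 423.0], [263.0, 470.0], [528.0, 523.0]]
46 [[231.0, 405.0], [227.0, 414.0], [218.0, 432.0], [262.0, 477.0], [529.0, 517.0]]
50 [[231.0, 416.0], [226.0, 425.0], [217.0, 444.0], [261.0, 485.0], [531.0, 508.0]]
-44 [[422.0, 264.0], [423.0, 268.0], [423.0, 273.0], [424.0, 278.0]]
-40 [[410.0, 262.0], [411.0, 267.0], [411.0, 272.0], [412.0, 277.0]]
-36 [[398.0, 262.0], [399.0, 266.0], [399.0, 271.0], [399.0, 276.0]]
-32 [[387.0, 262.0], [387.0, 266.0], [387.0, 271.0], [386.0, 276.0]]
[230.82661906 299.38292974] [560.5961827  611.49131792]
```

View pics/w10.png

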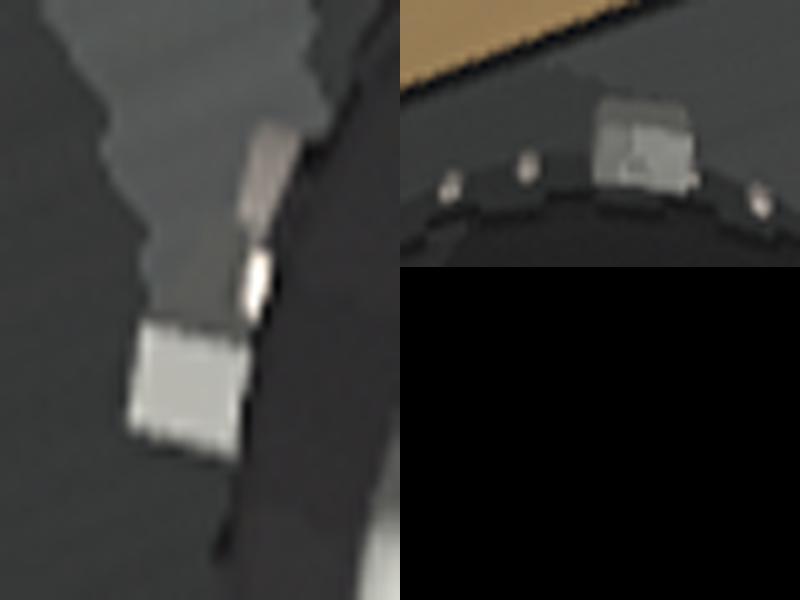

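>>> play_rows(
  motion=[
    [[-0.01,0.0005,0,0,0,-7],[-0.02,0.001,0,0,0,-14],[-0.03,0.0015,0,0,0,-21],[-0.037,0.002,0,0,0,-28],[-0.037,0.002,0,0,0,-35],[-0.037,0.002,0,0,0,-42],[-0.037,0.002,0,0,0,-49],[-0.037,0.002,0,0,0,-56]],
  ],
)

```text
time_s: 44.45
position: [0.5175, -0.3443, 0.2612]
tcp_rot: [[0.931, 0.365, 0.0], [0.365, -0.931, -0.0], [0.0, 0.0, -1.0]]
force: [0.1, -0.7, 0.2]
opening: 0.686
grasp_force: 0.0
```

>>> play_rows(
  motion=[
    [[0,0,0,0,0,-7],[0,0,0,0,0,-14],[0,0,0,0,0,-21],[0,0,0.02,0,0,-22],[0,0,0.05,0,0,-22],[0,0,0.07,0,0,-22],[0,0,0.07,0,0,-22],[0,0,0.07,0,0,-22]],
  ],
)

```text
time_s: 45.12
position: [0.5172, -0.3442, 0.1901]
tcp_rot: [[0.731, 0.683, -0.002], [0.683, -0.731, 0.002], [-0.0, -0.002, -1.0]]
force: [0.4, -0.0, -0.3]
opening: 0.69
grasp_force: 0.0
```

Run:
```python
from tins import *
s=bot.read_state();print(s['position'])
move([.5177,-.3435,.1195],-47.1)
d=imaging.capture('top')
for r in finder.outline_of('top','cover')[:2]: print(round(r['confidence'],2),np.round(rect(d,r['pixels'],.122),3))
```

```text
[ 0.51715057 -0.34420647  0.19009443]
move [0.0009, 0.0, 0.0706] [-0.13, 0.0, 0.17] j6 3.0
```

>>> play_rows(
  motion=[
    [[0,0,0.02,0,0,0],[0,0,0.045,0,0,0],[0,0,0.063,0,0,0],[0,0,0.07,0,0,0],[0,0,0.07,0,0,0],[0,0,0.07,0,0,0]],
  ],
)

```text
time_s: 45.72
position: [0.5184, -0.3459, 0.1219]
tcp_rot: [[0.731, 0.683, 0.002], [0.683, -0.731, -0.002], [0.0, 0.002, -1.0]]
force: [0.1, 0.0, 0.3]
opening: 0.691
grasp_force: 0.0
```

>>> play_rows(
  motion=[
    [[0,0,0,0,0,0],[0,0,0,0,0,0],[0,0,0,0,0,0],[0,0,0,0,0,0],[0,0,0,0,0,0],[0,0,0,0,0,0],[0,0,0,0,0,0],[0,0,0,0,0,0]],
  ],
  fingers=0.006,
)

```text
time_s: 46.38
position: [0.517, -0.3446, 0.1205]
tcp_rot: [[0.731, 0.682, -0.002], [0.682, -0.731, 0.002], [-0.0, -0.002, -1.0]]
force: [-4.8, 4.5, 3.7]
opening: 0.173
grasp_force: 2.4
```

>>> play_rows(
  motion=[
    [[0,0,0,0,0,0],[0,0,0,0,0,0],[0,0,0,0,0,0]],
  ],
)

```text
time_s: 46.63
position: [0.5168, -0.3443, 0.1204]
tcp_rot: [[0.731, 0.682, -0.002], [0.682, -0.731, 0.002], [-0.0, -0.003, -1.0]]
force: [-3.2, 4.3, 2.8]
opening: 0.16
grasp_force: 30.0
```

>>> play_rows(
  motion=[
    [[0,0,0,0,0,5],[0,0,0,0,0,11],[0,0,0,0,0,17],[0,0,0,0,0,23],[0,0,0,0,0,29],[0,0,0,0,0,35],[0,0,0,0,0,41],[0,0,0,0,0,47]],
  ],
)

```text
time_s: 47.3
position: [0.5164, -0.3434, 0.1204]
tcp_rot: [[0.997, -0.074, -0.003], [-0.074, -0.997, 0.004], [-0.003, -0.003, -1.0]]
force: [-3.5, 4.1, 4.9]
opening: 0.163
grasp_force: 30.0
```

>>> play_rows(
  motion=[
    [[0,0,0,0,0,5],[0,0,0,0,0,11],[0,0,0,0,0,17],[0,0,0,0,0,23],[0,0,0,0,0,29],[0,0,0,0,0,34],[0,0,0,0,0,36],[0,0,0,0,0,36]],
  ],
)

```text
time_s: 47.97
position: [0.5167, -0.3426, 0.1204]
tcp_rot: [[0.766, -0.643, -0.002], [-0.643, -0.766, 0.005], [-0.005, -0.002, -1.0]]
force: [-2.2, 6.2, 5.0]
opening: 0.154
grasp_force: 30.0
```

>>> play_rows(
  motion=[
    [[0,0,0,0,0,0],[0,0,0,0,0,0]],
  ],
)

```text
time_s: 48.13
position: [0.5167, -0.3426, 0.1204]
tcp_rot: [[0.766, -0.643, -0.002], [-0.643, -0.766, 0.005], [-0.005, -0.002, -1.0]]
force: [-3.0, 5.6, 4.1]
opening: 0.159
grasp_force: 30.0
```

Run:
```python
from h import *
d=imaging.capture('wrist');np.save('w11.npy',d,allow_pickle=True);cv2.imwrite('pics/w11.png',cv2.resize(d['frame'][110:260,220:420],(800,600),interpolation=cv2.INTER_CUBIC)[:,:,::-1])
```

```text
(no output)
```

View pics/w11.png

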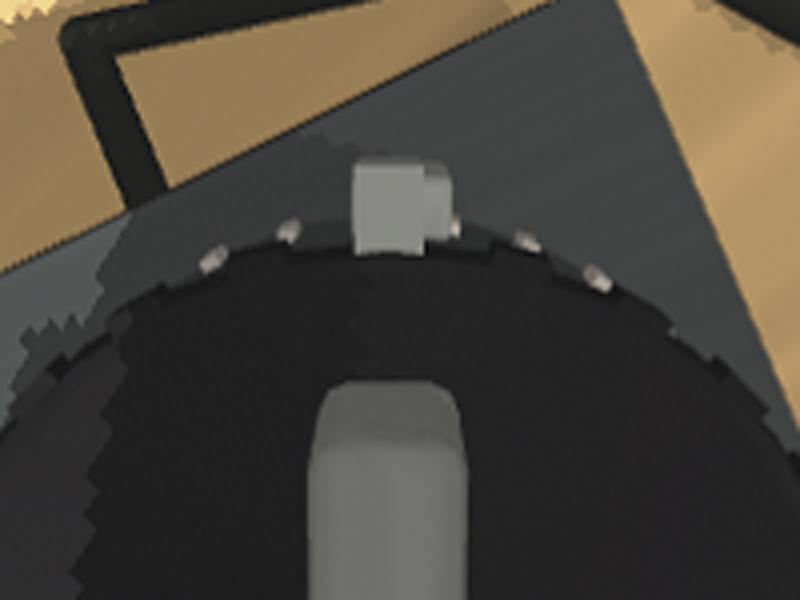

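The tooth is centred at crop x≈389, the clip at ≈402 (right edge 452). About 1.3° more is needed.

>>> play_rows(
  motion=[
    [[0,0,0,0,0,0.7],[0,0,0,0,0,1.4],[0,0,0,0,0,1.4],[0,0,0,0,0,1.4]],
  ],
)

```text
time_s: 48.52
position: [0.5168, -0.3426, 0.1204]
tcp_rot: [[0.751, -0.661, -0.002], [-0.661, -0.751, 0.005], [-0.005, -0.002, -1.0]]
force: [-3.2, 6.1, 4.3]
opening: 0.163
grasp_force: 30.0
```

>>> play_rows(
  motion=[
    [[0,0,0,0,0,0],[0,0,0,0,0,0],[0,0,0,0,0,0],[0,0,0,0,0,0],[0,0,0,0,0,0],[0,0,0,0,0,0]],
  ],
  fingers=0.05,
)

```text
time_s: 49.02
position: [0.5177, -0.3456, 0.1205]
tcp_rot: [[0.75, -0.661, 0.0], [-0.661, -0.75, -0.0], [0.001, 0.0, -1.0]]
force: [-0.1, -1.2, -0.7]
opening: 0.516
grasp_force: 0.0
```

>>> play_rows(
  motion=[
    [[0,0,-0.015,0,0,0],[0,0,-0.04,0,0,0],[0,0,-0.075,0,0,0],[0,0,-0.11,0,0,0],[0,0,-0.13,0,0,0],[0,0,-0.13,0,0,0],[0,0,-0.13,0,0,0]],
  ],
)

```text
time_s: 49.6
position: [0.5181, -0.3458, 0.252]
tcp_rot: [[0.75, -0.661, 0.003], [-0.661, -0.751, -0.002], [0.004, 0.0, -1.0]]
force: [0.3, -0.5, 0.1]
opening: 0.576
grasp_force: 0.0
```

Run:
```python
from tins import *
d=imaging.capture('wrist')
a=cv2.resize(d['frame'][130:230,260:380],(480,400),interpolation=cv2.INTER_CUBIC)
t=imaging.capture('top')
b=cv2.resize(t['frame'][220:345,400:560],(320,250),interpolation=cv2.INTER_CUBIC)
o=np.zeros((400,800,3),np.uint8);o[:,:480]=a;o[:250,480:]=b
cv2.imwrite('pics/w12.png',o[:,:,::-1])
for r in finder.outline_of('top','cover')[:2]: print(round(r['confidence'],2),np.round(rect(t,r['pixels'],.122),3))
s=bot.read_state();print(s['position'],s['tcp_rot'].round(3).tolist())
```

```text
[ 0.51663366 -0.34441297  0.24869078] [[0.75, -0.661, -0.003], [-0.661, -0.75, 0.003], [-0.004, -0.0, -1.0]]
```

View pics/w12.png

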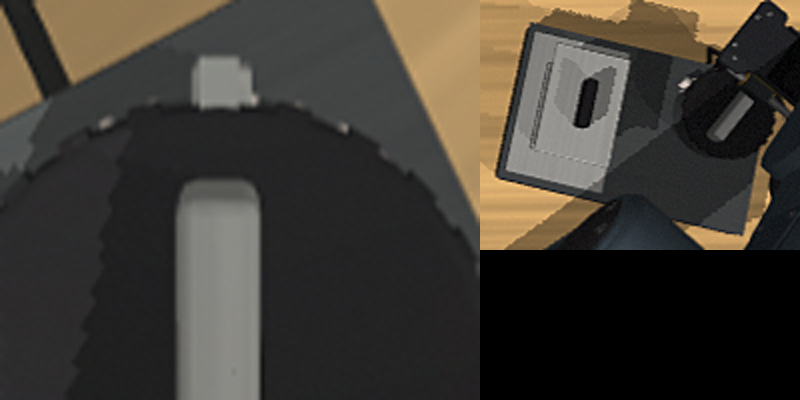

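Run:
```python
from h import *
d=imaging.capture('wrist');f=d['frame'].astype(int).sum(2)//3
print('cx',d['camera_matrix'][0,2],d['camera_matrix'][1,2])
for r in range(142,160,2): print(r,f[r,304:330].tolist())
for r in (180,190,200,210,220): print(r,f[r,298:330].tolist())
```

```text
cx 316.39134988958193 236.93318103003796
142 [57, 57, 58, 59, 89, 103, 140, 138, 137, 137, 137, 136, 137, 137, 137, 135, 106, 108, 109, 63, 67, 68, 67, 67, 68, 67]
144 [58, 58, 57, 65, 112, 119, 138, 136, 136, 136, 136, 136, 136, 137, 136, 138, 143, 143, 135, 68, 66, 67, 66, 66, 67, 66]
146 [57, 57, 58, 65, 111, 118, 138, 137, 136, 136, 137, 137, 136, 137, 136, 136, 139, 139, 138, 68, 64, 66, 66, 65, 65, 66]
148 [59, 59, 57, 64, 110, 114, 138, 136, 136, 136, 136, 136, 136, 136, 136, 136, 134, 136, 142, 76, 67, 64, 67, 66, 67, 68]
150 [54, 53, 52, 57, 109, 112, 139, 137, 137, 138, 138, 138, 137, 137, 137, 137, 132, 137, 148, 144, 127, 54, 58, 63, 62, 66]
152 [30, 31, 31, 26, 30, 39, 110, 106, 83, 82, 64, 85, 84, 86, 108, 104, 17, 35, 37, 49, 49, 32, 34, 35, 38, 34]
154 [35, 34, 35, 35, 36, 36, 36, 34, 34, 36, 35, 37, 35, 36, 34, 35, 35, 36, 35, 36, 34, 34, 34, 34, 32, 35]
156 [37, 36, 37, 36, 36, 37, 36, 38, 37, 38, 37, 36, 37, 37, 38, 38, 37, 36, 38, 38, 37, 36, 37, 37, 35, 37]
158 [37, 37, 37, 36, 38, 37, 37, 37, 38, 36, 37, 37, 38, 37, 39, 37, 37, 37, 37, 36, 36, 37, 37, 37, 37, 37]
180 [32, 32, 32, 33, 30, 40, 95, 106, 113, 123, 130, 130, 130, 131, 130, 131, 134, 136, 136, 137, 137, 137, 136, 134, 135, 136, 130, 76, 31, 36, 36, 34]
190 [30, 33, 32, 31, 30, 40, 93, 105, 114, 122, 131, 131, 131, 132, 132, 132, 134, 136, 138, 138, 138, 138, 136, 135, 135, 136, 130, 64, 32, 36, 36, 35]
200 [30, 32, 32, 31, 29, 40, 92, 105, 113, 122, 131, 130, 130, 131, 130, 132, 134, 136, 137, 138, 138, 138, 137, 134, 134, 136, 129, 63, 31, 35, 35, 36]
210 [33, 32, 30, 30, 30, 35, 77, 104, 112, 122, 131, 130, 130, 131, 130, 131, 133, 135, 137, 138, 138, 138, 136, 134, 134, 136, 129, 63, 31, 34, 34, 35]
220 [31, 30, 30, 31, 30, 36, 76, 103, 112, 121, 130, 130, 130, 131, 130, 132, 133, 135, 136, 137, 136, 136, 135, 134, 135, 136, 125, 63, 30, 34, 34, 35]
```

The tooth spans columns 310–319 and the clip 308–322: centred within about 0.5°. Final check of the pile and cover.

>>> play_rows(
  motion=[
    [[-0.02,-0.012,-0.01,0,0,-3],[-0.045,-0.028,-0.01,0,0,-7],[-0.07,-0.043,-0.01,0,0,-11],[-0.095,-0.059,-0.01,0,0,-15],[-0.12,-0.074,-0.01,0,0,-19],[-0.145,-0.09,-0.01,0,0,-23],[-0.163,-0.101,-0.01,0,0,-27],[-0.17,-0.105,-0.01,0,0,-27]],
  ],
)

```text
time_s: 50.47
position: [0.457, -0.1506, 0.2592]
tcp_rot: [[0.97, -0.245, -0.005], [-0.245, -0.97, 0.003], [-0.005, -0.002, -1.0]]
force: [0.0, 0.4, -1.0]
opening: 0.574
grasp_force: 0.0
```

>>> play_rows(
  motion=[
    [[0,0,0,0,0,0],[0,0,0,0,0,0],[0,0,0,0,0,0],[0,0,0,0,0,0]],
  ],
)

```text
time_s: 50.8
position: [0.4601, -0.1555, 0.2604]
tcp_rot: [[0.968, -0.25, 0.0], [-0.25, -0.968, -0.001], [0.001, 0.001, -1.0]]
force: [-0.1, 0.3, -0.0]
opening: 0.574
grasp_force: 0.0
```

Run:
```python
from tins import *
d=imaging.capture('wrist')
ok=False
for r in finder.outline_of('wrist','cover'):
    if r['confidence']>.3: print(round(r['confidence'],2),np.round(rect(d,r['pixels'],.122),3),fit(d,r['pixels'],.005,.117,(.062,.042)))
imaging.capture('scene')
for n in ['jar','ladle','tiffin','cover','tin_a']: print(n,[(np.round(r['at'],3).tolist(),round(r['confidence'],2)) for r in finder.recognise('scene',n)][:2])
s=bot.read_state();print(s['time_s'],s['position'],s['opening'])
```

```text
0.85 [  0.526  -0.17  122.945  85.083 -14.525] ([525.9, -170.0, -14.6], np.float64(0.015))
0.59 [ 5.07000e-01 -2.50000e-01  2.65801e+02  1.50461e+02  7.61920e+01] ([530.9, -280.2, 76.2], np.float64(0.554))
jar [([0.789, -0.015, 0.112], 0.9)]
ladle [([0.774, -0.212, 0.016], 0.63), ([0.55, -0.144, 0.062], 0.21)]
tiffin [([0.459, 0.568, 0.106], 0.81)]
cover [([0.536, -0.165, 0.122], 0.93), ([0.546, -0.286, 0.037], 0.23)]
tin_a [([0.54, -0.144, 0.101], 0.67), ([0.549, -0.146, 0.06], 0.61)]
51.2 [ 0.4593783  -0.15422092  0.26052154] 0.5757501028764992
```

All is in place, and the bystanders have not moved.

```bash
python3 -c "
from rig import bot
print(bot.hand_in())"
```

```text
the job is handed in; nothing more can be done
None
```

The job is handed in: wheel turned off first, all three tins stacked square on the hot plate with the cover on top, then the wheel set to the clip within about 0.5°; I viewed 16 pictures, two over the limit of 14.

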